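# Lay up a board on two cleats under weights

### The arm

A 6-joint arm with a two-finger parallel gripper is mounted at the origin on a cart in front of the work surface, level with it; the furniture and walls round the work are solid. World frame = base frame: x ahead of the robot, y to its left, z up, the work surface at z = 0. Lengths are in m, angles in rad, forces in N, time in s.
With the tool pointing down it reaches from about 0.35 to 0.975 m from the base axis. Payload 4.9 kg.
Tool frame: the origin (TCP) lies at the very end of the fingers, on their centre line; the grasp point (between the pads) lies 19 mm behind it; z points along the fingers, y is the line along which they close (so a half turn about z gives the same grasp; the last joint's range is limited). The gripper opens to 85 mm and grips with 20 to 120 N. Pads are 22 mm wide; open, the fingers measure 114 mm over their backs; the gripper's body (76 mm by 85 mm) begins 54 mm behind the grasp point. The pads swing forward as they close: fully open they stand 13 mm farther back than shut.
Start: joints at [-1.345, 0.053, 1.613, -0, 1.476, -0.119], TCP at [0.211, -0.588, 0.231] pointing down, gripper open.
Joint ranges: [-3.01, 3.01], [-1.01, 2.22], [0.06, 2.58], [-1.02, 4.17], [0.09, 2.62], [-3.14, 3.14]. Speed limits (rad/s): [2.57, 2.57, 3.14, 3.14, 3.14, 3.14].

### API

Orientations are given as a rotation vector (axis times angle).
In Python, from station import ctrl gives the robot as it stands. The module is installed in compiled form; this text tells all that it offers.
- The arm moves only by the tool jog_arm, never from a script. Its argument "steps" is a list of rows, each an object with "delta_rot": the turn, a rotation vector about the tool's x, y, z in degrees, a list of three; "linear": the shift along the tool's x, y, z in m, a list of three; "grip": the finger opening in m, from 0 to 0.0854. In form: [{"delta_rot": [rx, ry, rz], "linear": [x, y, z], "grip": grip}, ...]. A call has 1 to 10 rows; each row shifts and turns the commanded pose from where the row before left it, along the tool's axes as they then stand; what a row does not reach is not made up. A row lasts 1/10 s, in which the tool goes at most 50 mm and 8.59 degrees, less where a joint would pass 70% of its speed; a pose out of reach is approached as far as the arm can. A call with a gripper value outside its range is refused whole. The fingers move at their own pace and stop on an object; "newtons" is the grip in N (left out, the last holds). Time passes only in rows, so rows that do not move let the fingers close. It gives the time, the measured TCP pose, the force, the opening and the grip force at its end, in the units of the state.
- ctrl.get_obs(): the state, without advancing time (a new reading comes with each control period).
- ctrl.get_image(name): name is "side" or "top"; returns (picture, depth): 384x512x3 uint8, red, green, blue; 384x512 float32, m along the optical axis (not along the pixel's ray), 0 where there is no reading.
- ctrl.camera_info(name): a dict with "camera_matrix" (3x3 intrinsics, pixels), "R" (3x3) and "t" (3): a world point X has camera coordinates R X + t. Camera axes: x right, y down, z forward; pixel columns grow to the right and rows downward; lengths in m; the calibration is good to about 2 mm. A picture is of the moment at which its call begins. camera_info takes no time and is no camera call.
- ctrl.finish_job(): hands the job in; it is judged then, once.
The state is a dict: "t": time; "q": joint angles; "dq": joint speeds; "effort": joint torques, N m; "tool_pos": TCP position; "tool_rot": TCP orientation; "contact_force": force on the tool from outside, world axes, zero at the start; "wrist_torque": the same for the moment, N m; "opening": finger opening in m; "grip_force": force on a finger pad.
Only numpy, scipy, OpenCV 4.12 (cv2) and the standard library are available. Lean on these libraries where they do the work, as an engineer would, in place of code of your own. Each camera call takes 0.05 s, during which the arm holds its last target. There are 200 camera calls.

### The job

Lay up the ledged panel on the plywood for gluing: put the loose dark cleat flat inside the pencilled outline, then lay the thin board flat across both cleats, centred on them and square to them. Then weigh the joints down: stand the blue-lidded box of screws upright on the board, centred over the white screwed-down cleat, and the block plane, sole down, centred over the dark cleat. Leave the roll of blue tape, the spanner and the tape measure where they are.

Things in the scene. Friction and masses are not known exactly. Their poses are not given: they have to be found in the camera images.
- assembly_board: plywood board, 230 (own x) x 200 (own y) x 9 mm, fixed to the bench. Origin: centre of its underside, z up; top face at z = 9 mm. Both cleat places lie on it at own x = +65 and -65 mm, y = 0, with their lengths along own y; which of the two holds the fixed cleat varies. The wood shavings strewn on it and on the bench are only for looks and touch nothing.
- fixed_cleat: white-painted wooden cleat with two brass screws, 40 x 160 x 20 mm, screwed to the plywood (fixed); its top is 29 mm over the bench. Origin: centre of the underside; own y runs along its length, x across, z up.
- outline: dark pencilled rectangle on the plywood's top face, 44 x 164 mm between line centres (lines 3.5 mm wide): the place of the second cleat. Origin: its centre, on the plywood's top; own y along its length, parallel to the fixed cleat, z up.
- dark_cleat: dark brown loose wooden cleat, 40 x 160 x 20 mm, 0.07 kg, lying flat on the bench; grip it across its 40 mm width. Origin: centre of the underside; own y runs along its length, x across, z up.
- thin_board: thin flat orange-brown board, 50 x 200 x 12 mm, 0.07 kg, lying flat on the bench; grip it across its 50 mm width. Origin: centre of the underside; own y runs along its length, x across, z up.
- screw_box: box of screws with a blue lid over a cardboard-brown body, 60 x 91 x 46 mm, about 0.5 kg, used as a weight; grip it across its 60 mm width. Origin: centre of the underside; own y runs along its length, x across, z up.
- weight_plane: grey metal block plane with a brass-coloured front knob, 45 x 155 x 42 mm, about 0.7 kg, used as a weight; its straight side walls reach from the sole to 28 mm up: grip it across them, 45 mm, at mid-length. Origin: centre of the underside; own y runs along its length, x across, z up.
- tape_roll: roll of blue tape lying flat, 66 mm diameter x 19 mm: bystander. Origin: centre of the underside.
- spanner: steel ring spanner lying flat, 23 x 143 x 9 mm: bystander. Origin: centre of the underside; own y along its length.
- tape_measure: yellow tape measure lying flat, 75 x 101 x 37 mm: bystander. Origin: centre of the underside.
Things that resemble listed ones, but are neither listed nor needed, are in the scene too. Several things have the shape of the weight_plane; the one meant has the colours described above.

How it is judged:
By the outcome, as a careful person would: the job done as asked, in the order asked, and still so for the second after the job is handed in, with the robot touching nothing.
It also fails if it takes over 102 s, if anything falls off the work surface, if the arm or the gripper's body presses on something with over 40 N, if the wrist force passes 120 N, or if a joint passes its speed limit or range.

## Working session

There is one attempt and no reset: what is moved stays moved. The work goes in short steps, Python scripts to look and compute and a tool call to move; the robot and the scene stay as the last step left them, time stands still between calls to the robot, and variables do not carry over. Pictures are saved under pics/ and viewed, at most 16 in all, crops included, and the job is handed in when it is done.

Besides the shell and the picture viewer there is one more tool, called after "Emit:" as name([rows], argument=value, ...), one row to a line, values as JSON. jog_arm: Moves the arm, as the interface text tells. Its arguments: {"type":"object","properties":{"steps":{"type":"array"},"newtons":{"type":"number"}},"required":["steps"]}

```bash
mkdir -p pics
cat > h.py <<'E'
import numpy as np, cv2
from station import ctrl
def shot(name,fn=None):
    im,d=ctrl.get_image(name)
    if fn: cv2.imwrite('pics/'+fn,im[:,:,::-1])
    return im,d
def cam(name):
    c=ctrl.camera_info(name); return np.array(c['camera_matrix']),np.array(c['R']),np.array(c['t'])
def ray(name,uv,z):
    K,R,t=cam(name); uv=np.atleast_2d(uv).astype(float)
    d=(np.linalg.inv(K)@np.c_[uv,np.ones(len(uv))].T).T@R
    o=-R.T@t
    return o+d*((z-o[2])/d[:,2])[:,None]
def cloud(name,d):
    K,R,t=cam(name); v,u=np.mgrid[:d.shape[0],:d.shape[1]]
    p=np.stack([(u-K[0,2])/K[0,0]*d,(v-K[1,2])/K[1,1]*d,d],-1)
    return (p-t)@R
E
python3 - <<'E'
from h import *
for n in('top','side'):
    im,d=shot(n,n+'1.png'); np.savez(n+'1.npz',im=im,d=d)
    K,R,t=cam(n); print(n,K[0],R.round(3).tolist(),(-R.T@t).round(3))
print(ctrl.get_obs())
E
```

```text
top [483.76189711   0.         265.08700197] [[0.004, -1.0, -0.003], [-0.994, -0.004, -0.105], [0.105, 0.003, -0.994]] [0.377 0.055 1.318]
side [470.66155285   0.         251.45320502] [[0.63, -0.777, -0.009], [-0.603, -0.482, -0.636], [0.49, 0.405, -0.772]] [-0.295 -0.605  1.322]
{'t': 0.1, 'q': array([-1.34503291e+00,  5.33057598e-02,  1.61416387e+00,  6.61148353e-06,
        1.47598598e+00, -1.18998144e-01]), 'dq': array([-0.00070127, -0.0012765 , -0.00513597,  0.00042418,  0.00165388,
        0.00038214]), 'effort': array([ 2.57207021e-04, -3.94910395e+01, -3.71360457e+01, -1.21563926e-04,
        3.97393669e-03, -8.36214724e-07]), 'tool_pos': array([ 0.21110909, -0.58766924,  0.23017241]), 'tool_rot': array([-3.09319878e+00, -5.38552003e-01,  1.45732182e-04]), 'contact_force': array([-0.13591402,  0.41177429,  0.66702971]), 'wrist_torque': array([-0.0279639 ,  0.00038951, -0.00987682]), 'grip_force': 0.0, 'opening': 0.08505410716062575}
```

View pics/top1.png

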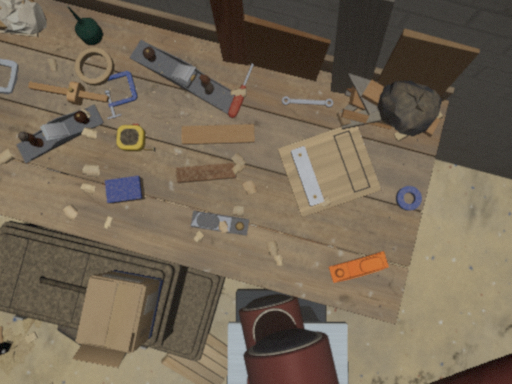

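View pics/side1.png

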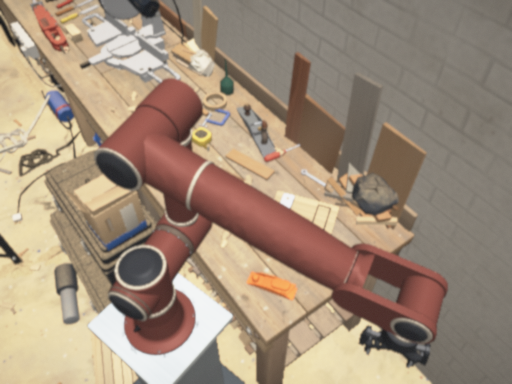

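The top view shows the white cleat at (307,177), the outline at (352,162), the dark cleat at (206,173), the thin board at (218,134), the screw box at (124,189) and the grey plane with the brass knob at (220,222). The side view is partly blocked by the arm.

```bash
cat >> h.py <<'E'
def blob(im,seed,ht,z,name='top',tol=None,r=45,off=0):
    """colour region about seed (u,v); returns rect of its top face on plane z"""
    hsv=cv2.cvtColor(cv2.GaussianBlur(im,(3,3),0),cv2.COLOR_RGB2LAB)
    m=np.zeros((im.shape[0]+2,im.shape[1]+2),np.uint8)
    cv2.floodFill(hsv.copy(),m,seed,0,tol,tol,4|cv2.FLOODFILL_FIXED_RANGE|cv2.FLOODFILL_MASK_ONLY|(255<<8))
    m=m[1:-1,1:-1]; m=cv2.morphologyEx(m,cv2.MORPH_CLOSE,np.ones((5,5),np.uint8));m=cv2.morphologyEx(m,cv2.MORPH_OPEN,np.ones((3,3),np.uint8))
    return m
def rect(m,z,name='top'):
    c=max(cv2.findContours(m,cv2.RETR_EXTERNAL,cv2.CHAIN_APPROX_NONE)[0],key=cv2.contourArea)
    P=ray(name,c[:,0,:],z)[:,:2]
    (cx,cy),(w,h),a=cv2.minAreaRect((P*1000).astype(np.float32))
    if w>h: w,h,a=h,w,a+90
    a=(a+90)%180   # direction of long axis (own y) in world, deg
    v,u=np.nonzero(m); Q=ray(name,np.c_[u,v],z)[:,:2]; mu=Q.mean(0); ev,E=np.linalg.eigh(np.cov((Q-mu).T)); l=E[:,1]
    return dict(c=(round(cx),round(cy)),wh=(round(w),round(h)),ang=round(a,1),mean=(mu*1000).round(),pca=round(np.degrees(np.arctan2(l[1],l[0]))%180,1),ext=(np.sqrt(ev*12)*1000).round())
E
python3 - <<'E'
from h import *
f=np.load('top1.npz');im,d=f['im'],f['d']
C=cloud('top',d)
S=dict(fixed=((303,168),.029),dark=((195,174),.020),thin=((210,134),.012),box=((130,190),.046),plane=((220,222),.04),ply=((365,185),.009))
T=dict(fixed=(35,12,12),dark=(25,10,12),thin=(25,10,12),box=(30,25,35),plane=(70,8,10),ply=(30,8,12))
ov=im.copy()
for k,(s,z) in S.items():
    m=blob(im,s,0,z,tol=T[k]); print(k,im[s[1],s[0]],C[s[1],s[0]].round(3),rect(m,z))
    cs=cv2.findContours(m,cv2.RETR_EXTERNAL,cv2.CHAIN_APPROX_NONE)[0]
    cv2.drawContours(ov,cs,-1,(255,0,255),1)
cv2.imwrite('pics/ov.png',cv2.resize(ov[90:300,90:430],None,fx=2.3,fy=2.3,interpolation=cv2.INTER_NEAREST)[:,:,::-1])
E
```

```text
fixed [172 176 179] [ 0.562 -0.042  0.03 ] {'c': (542, -53), 'wh': (42, 162), 'ang': 19.4, 'mean': array([542., -53.]), 'pca': np.float64(19.2), 'ext': array([ 41., 161.])}
dark [109  84  65] [0.547 0.25  0.016] {'c': (575, 243), 'wh': (164, 325), 'ang': 87.1, 'mean': array([574., 208.]), 'pca': np.float64(83.1), 'ext': array([140., 317.])}
thin [140 112  81] [0.658 0.211 0.014] {'c': (489, 123), 'wh': (799, 1560), 'ang': 75.3, 'mean': array([515., 155.]), 'pca': np.float64(62.6), 'ext': array([ 658., 1309.])}
box [ 91  93 128] [0.5   0.418 0.042] {'c': (514, 371), 'wh': (98, 262), 'ang': 91.6, 'mean': array([507., 400.]), 'pca': np.float64(82.1), 'ext': array([ 79., 213.])}
plane [168 150 123] [0.417 0.18  0.021] {'c': (519, 100), 'wh': (1024, 1388), 'ang': 90.3, 'mean': array([437., 155.]), 'pca': np.float64(77.3), 'ext': array([ 841., 1376.])}
ply [158 140 108] [ 0.52  -0.213  0.006] {'c': (523, 102), 'wh': (1049, 1421), 'ang': 90.3, 'mean': array([425., 111.]), 'pca': np.float64(72.9), 'ext': array([ 791., 1451.])}
```

View pics/ov.png

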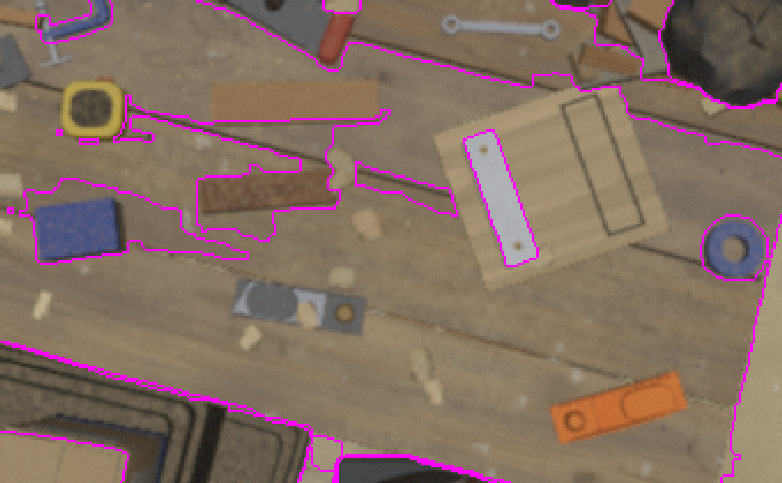

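The overlay shows that the fixed cleat segmented well and the flood fill leaked on the rest. I'll use height and colour thresholds inside windows for those.

```bash
cat >> h.py <<'E'
def win(cond,b):
    m=np.zeros(cond.shape,np.uint8); u0,v0,u1,v1=b; m[v0:v1,u0:u1]=cond[v0:v1,u0:u1]*255
    return cv2.morphologyEx(cv2.morphologyEx(m,cv2.MORPH_CLOSE,np.ones((3,3),np.uint8)),cv2.MORPH_OPEN,np.ones((3,3),np.uint8))
E
python3 - <<'E'
from h import *
f=np.load('top1.npz');im,d=f['im'],f['d']
Z=cloud('top',d)[:,:,2]; H,S,V=np.moveaxis(cv2.cvtColor(im,cv2.COLOR_RGB2HSV).astype(int),2,0); L=cv2.cvtColor(im,cv2.COLOR_RGB2LAB).astype(int)-[0,128,128]
for n,b in dict(bench=(240,190,270,205),thin=(190,129,245,140),dark=(182,169,228,178)).items():
    u0,v0,u1,v1=b; print(n,Z[v0:v1,u0:u1].mean().round(4),Z[v0:v1,u0:u1].std().round(4),L[v0:v1,u0:u1].reshape(-1,3).mean(0).round(),L[v0:v1,u0:u1].reshape(-1,3).std(0).round(1))
M=dict(dark=(win((L[...,1]>5)&(L[...,0]<105),(170,155,232,190)),.02),
 thin=(win((L[...,2]>20.5)&(L[...,1]>4),(172,115,265,150)),.012),
 box=(win((L[...,2]<-8),(95,170,150,210)),.046),
 plane=(win((Z>.012)|(L[...,2]<8),(185,205,255,240)),.03),
 outline=(win((V<105),(325,125,375,200)),.009),
 ply=(win(L[...,0]>-1,(0,0,1,1)),.009))
ov=im.copy()
for k,(m,z) in M.items():
    if not m.any(): continue
    print(k,rect(m,z)); cv2.drawContours(ov,cv2.findContours(m,cv2.RETR_EXTERNAL,cv2.CHAIN_APPROX_NONE)[0],-1,(255,0,255),1)
# outline by corners (inner/outer line centres) read in the 2.3x crop
c=np.array([[562,105],[598,95],[643,224],[608,235]])/2.3+[90,90]-.3
P=ray('top',c,.009)[:,:2]*1000; print(P.round(),P.mean(0)); 
for i,j in((0,3),(1,2)): e=P[i]-P[j]; print(np.hypot(*e),np.degrees(np.arctan2(e[1],e[0])))
c=np.array([[434,138],[614,86],[668,230],[490,290]])/2.3+[90,90]-.3
P=ray('top',c,.009)[:,:2]*1000; print('ply',P.round().tolist(),P.mean(0));
cv2.imwrite('pics/ov2.png',cv2.resize(ov[100:250,90:380],None,fx=2.7,fy=2.7,interpolation=cv2.INTER_NEAREST)[:,:,::-1])
E
```

```text
bench 0.0046 0.0627 [132.   3.  16.] [5.5 0.8 1.3]
thin 0.0105 0.0026 [129.   7.  22.] [1.9 0.7 0.7]
dark 0.0217 0.0638 [101.   7.  16.] [5.7 1.1 0.9]
dark {'c': (546, 259), 'wh': (37, 79), 'ang': 93.3, 'mean': array([548., 226.]), 'pca': np.float64(95.4), 'ext': array([ 36., 158.])}
thin {'c': (659, 191), 'wh': (46, 196), 'ang': 91.7, 'mean': array([659., 191.]), 'pca': np.float64(91.8), 'ext': array([ 46., 197.])}
box {'c': (502, 436), 'wh': (62, 92), 'ang': 98.1, 'mean': array([502., 435.]), 'pca': np.float64(98.1), 'ext': array([62., 92.])}
plane {'c': (423, 180), 'wh': (77, 152), 'ang': 90.2, 'mean': array([416., 178.]), 'pca': np.float64(91.3), 'ext': array([ 64., 152.])}
outline {'c': (681, -157), 'wh': (8, 11), 'ang': 90.2, 'mean': array([ 681., -157.]), 'pca': np.float64(105.3), 'ext': array([11., 14.])}
[[ 656. -129.]
 [ 668. -172.]
 [ 514. -223.]
 [ 500. -182.]] [ 584.62575289 -176.71292258]
164.50894913380074 18.662148575056523
163.13533038047706 18.213235783411758
ply [[616.0, 24.0], [680.0, -192.0], [507.0, -253.0], [435.0, -42.0]] [ 559.12181401 -115.76602499]
```

View pics/ov2.png

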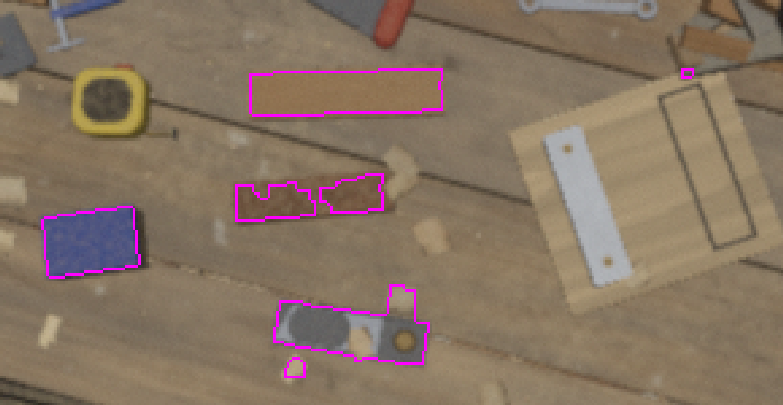

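The masks are good for the thin board at (659,191) and the box at (502,435). The dark cleat's right end is hidden by a shaving, so I'll read its corners and the plane's from this crop: cleat about (234,184)-(384,210), plane about (280,300)-(424,364).

```bash
cat >> h.py <<'E'
from scipy.spatial.transform import Rotation as Ro
def go(x,y,z,fa):
    """mm; fa = wanted finger-line angle deg. prints turn about tool z, then shift in tool axes after the turn"""
    o=ctrl.get_obs(); R=Ro.from_rotvec(o['tool_rot']).as_matrix()
    f=R[:,1]; a=np.degrees(np.arctan2(f[1],f[0])); d=(fa-a+90)%180-90
    R2=Ro.from_euler('z',d,degrees=True).as_matrix()@R
    up=R2[:,2]; s=R2.T@(np.array([x,y,z])/1000-o['tool_pos'])*1000
    print('t%.1f pos'%o['t'],(o['tool_pos']*1000).round(1),'fing',a.round(1),'toolz',up.round(3),'q6 %.2f'%o['q'][5],'F',o['contact_force'].round(1),'open',o['opening'].round(4))
    print(' turn about tool z %.1f deg, then shift mm'%(-d),s.round(1))
E
python3 - <<'E'
from h import *
def cor(c,z,n):
    c=np.array(c)/2.7+[90,100]-.3; P=ray('top',c,z)[:,:2]*1000
    l1=P[0]-P[1]; l2=P[3]-P[2]; w=P[0]-P[3]; s=(l1+l2)/2
    print(n,P.mean(0).round(1),np.hypot(*l1).round(),np.hypot(*l2).round(),np.hypot(*w).round(),'ang',np.degrees(np.arctan2(s[1],s[0])).round(1))
    return P.mean(0),np.degrees(np.arctan2(s[1],s[0]))
c,a=cor([[234,184],[382,172],[384,210],[236,221]],.02,'dark')
cor([[280,300],[430,322],[424,364],[275,341]],.028,'plane')
go(c[0],c[1],100,a+90)
E
```

```text
dark [550.1 224.8] 149.0 148.0 37.0 ang 94.7
plane [415.1 178.9] 150.0 149.0 41.0 ang 81.7Traceback (most recent call last):
  File "<stdin>", line 9, in <module>
  File "h.py", line 43, in go
    print('t%.1f pos'%o['t'],(o['tool_pos']*1000).round(1),'fing',a.round(1),'toolz',up.round(3),'q6 %.2f'%o['q'][5],'F',o['contact_force'].round(1),'open',o['opening'].round(4))
                                                                                                                                                            ^^^^^^^^^^^^^^^^^^
AttributeError: 'float' object has no attribute 'round'
```

```bash
sed -i "s/o\['opening'\].round(4)/round(float(o['opening']),4)/" h.py
python3 -c "
from h import *
go(550,222,110,4.7)"
```

```text
t0.1 pos [ 211.1 -587.7  230.2] fing -70.2 toolz [-0.002  0.    -1.   ] q6 -0.12 F [-0.1  0.4  0.7] open 0.0851
 turn about tool z -74.9 deg, then shift mm [779.2 404.3 119.6]
```

Emit:
jog_arm([
  {"delta_rot": [0, 0, -8.3], "linear": [0, 0, 0], "grip": 0.085},
  {"delta_rot": [0, 0, -8.3], "linear": [0, 0, 0], "grip": 0.085},
  {"delta_rot": [0, 0, -8.3], "linear": [0, 0, 0], "grip": 0.085},
  {"delta_rot": [0, 0, -8.3], "linear": [0, 0, 0], "grip": 0.085},
  {"delta_rot": [0, 0, -8.3], "linear": [0, 0, 0], "grip": 0.085},
  {"delta_rot": [0, 0, -8.3], "linear": [0, 0, 0], "grip": 0.085},
  {"delta_rot": [0, 0, -8.3], "linear": [0, 0, 0], "grip": 0.085},
  {"delta_rot": [0, 0, -8.3], "linear": [0, 0, 0], "grip": 0.085},
  {"delta_rot": [0, 0, -8.5], "linear": [0, 0, 0], "grip": 0.085},
])

```text
t: 1.0
tool_pos: [0.2112, -0.5878, 0.2306]
tool_rot: [-2.122, -2.316, -0.001]
contact_force: [0.3, -0.7, 0.3]
opening: 0.0851
grip_force: 0.0
```

Emit:
jog_arm([
  {"delta_rot": [0, 0, 0], "linear": [0.036, 0.018, 0], "grip": 0.085},
  {"delta_rot": [0, 0, 0], "linear": [0.036, 0.018, 0], "grip": 0.085},
  {"delta_rot": [0, 0, 0], "linear": [0.036, 0.018, 0], "grip": 0.085},
  {"delta_rot": [0, 0, 0], "linear": [0.036, 0.018, 0], "grip": 0.085},
  {"delta_rot": [0, 0, 0], "linear": [0.036, 0.018, 0], "grip": 0.085},
  {"delta_rot": [0, 0, 0], "linear": [0.036, 0.018, 0], "grip": 0.085},
  {"delta_rot": [0, 0, 0], "linear": [0.036, 0.018, 0], "grip": 0.085},
  {"delta_rot": [0, 0, 0], "linear": [0.036, 0.018, 0], "grip": 0.085},
  {"delta_rot": [0, 0, 0], "linear": [0.036, 0.018, 0], "grip": 0.085},
  {"delta_rot": [0, 0, 0], "linear": [0.036, 0.018, 0], "grip": 0.085},
])

```text
t: 2.0
tool_pos: [0.3615, -0.2131, 0.2309]
tool_rot: [-2.13, -2.309, -0.0]
contact_force: [1.0, -0.7, -0.2]
opening: 0.0851
grip_force: 0.0
```

Emit:
jog_arm([
  {"delta_rot": [0, 0, 0], "linear": [0.036, 0.02, 0], "grip": 0.085},
  {"delta_rot": [0, 0, 0], "linear": [0.036, 0.02, 0], "grip": 0.085},
  {"delta_rot": [0, 0, 0], "linear": [0.036, 0.02, 0], "grip": 0.085},
  {"delta_rot": [0, 0, 0], "linear": [0.036, 0.02, 0], "grip": 0.085},
  {"delta_rot": [0, 0, 0], "linear": [0.036, 0.02, 0], "grip": 0.085},
  {"delta_rot": [0, 0, 0], "linear": [0.036, 0.02, 0.01], "grip": 0.085},
  {"delta_rot": [0, 0, 0], "linear": [0.036, 0.02, 0.02], "grip": 0.085},
  {"delta_rot": [0, 0, 0], "linear": [0.036, 0.02, 0.02], "grip": 0.085},
  {"delta_rot": [0, 0, 0], "linear": [0.036, 0.02, 0.02], "grip": 0.085},
  {"delta_rot": [0, 0, 0], "linear": [0.036, 0.02, 0.02], "grip": 0.085},
])

```text
t: 3.0
tool_pos: [0.5316, 0.162, 0.14]
tool_rot: [-2.129, -2.31, 0.001]
contact_force: [0.6, -0.2, -0.1]
opening: 0.0849
grip_force: 0.0
```

```bash
python3 -c "
from h import *
go(550,222,4,4.7)"
```

```text
t3.0 pos [531.6 162.  140. ] fing 4.7 toolz [-0. -0. -1.] q6 0.08 F [ 0.6 -0.2 -0.1] open 0.0849
 turn about tool z -0.0 deg, then shift mm [ 58.3  23.3 136. ]
```

Emit:
jog_arm([
  {"delta_rot": [0, 0, 0], "linear": [0.029, 0.0117, 0.02], "grip": 0.085},
  {"delta_rot": [0, 0, 0], "linear": [0.0293, 0.0116, 0.02], "grip": 0.085},
  {"delta_rot": [0, 0, 0], "linear": [0, 0, 0.03], "grip": 0.085},
  {"delta_rot": [0, 0, 0], "linear": [0, 0, 0.03], "grip": 0.085},
  {"delta_rot": [0, 0, 0], "linear": [0, 0, 0.02], "grip": 0.085},
  {"delta_rot": [0, 0, 0], "linear": [0, 0, 0.01], "grip": 0.085},
  {"delta_rot": [0, 0, 0], "linear": [0, 0, 0.006], "grip": 0.085},
  {"delta_rot": [0, 0, 0], "linear": [0, 0, 0], "grip": 0.085},
])

```text
t: 3.8
tool_pos: [0.5499, 0.2201, 0.0051]
tool_rot: [-2.129, -2.309, 0.001]
contact_force: [-0.2, 0.5, 0.1]
opening: 0.085
grip_force: 0.0
```

Emit:
jog_arm([
  {"delta_rot": [0, 0, 0], "linear": [0, 0, 0], "grip": 0.03},
  {"delta_rot": [0, 0, 0], "linear": [0, 0, 0], "grip": 0.03},
  {"delta_rot": [0, 0, 0], "linear": [0, 0, 0], "grip": 0.03},
  {"delta_rot": [0, 0, 0], "linear": [0, 0, 0], "grip": 0.03},
  {"delta_rot": [0, 0, 0], "linear": [0, 0, 0], "grip": 0.03},
  {"delta_rot": [0, 0, 0], "linear": [0, 0, 0], "grip": 0.03},
], newtons=40)

```text
t: 4.4
tool_pos: [0.551, 0.2205, 0.0066]
tool_rot: [2.129, 2.309, 0.003]
contact_force: [-0.2, -0.2, 6.6]
opening: 0.0393
grip_force: 42.1
```

```bash
python3 -c "
from h import *
go(550,222,4,4.7)
shot('top','g1.png'); im,d=shot('side'); cv2.imwrite('pics/g1s.png',cv2.resize(im[60:260,130:390],None,fx=2.5,fy=2.5)[:,:,::-1])"
```

```text
t4.4 pos [551.  220.5   6.6] fing 4.7 toolz [ 0.002  0.    -1.   ] q6 0.17 F [-0.2 -0.2  6.6] open 0.0393
 turn about tool z -0.0 deg, then shift mm [ 1.6 -0.9  2.6]
```

View pics/g1.png

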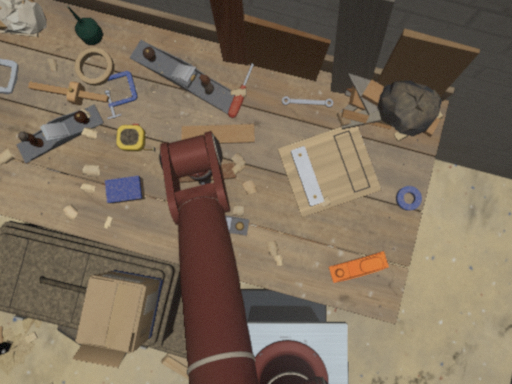

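The arm covers the cleat and the opening is 39.3 mm, so the cleat is held. Lifting next.

Emit:
jog_arm([
  {"delta_rot": [0, 0, 0], "linear": [0, 0, -0.02], "grip": 0.03},
  {"delta_rot": [0, 0, 0], "linear": [0, 0, -0.03], "grip": 0.03},
  {"delta_rot": [0, 0, 0], "linear": [0, 0, -0.03], "grip": 0.03},
  {"delta_rot": [0, 0, 0], "linear": [0, 0, -0.03], "grip": 0.03},
  {"delta_rot": [0, 0, 0], "linear": [0, 0, -0.02], "grip": 0.03},
])

```text
t: 5.0
tool_pos: [0.5505, 0.2204, 0.1373]
tool_rot: [2.129, 2.309, 0.003]
contact_force: [0.4, -0.5, -0.2]
opening: 0.0387
grip_force: 41.4
```

```bash
python3 -c "
from h import *
go(585,-177,60,-71)"
```

```text
t5.0 pos [550.5 220.4 137.3] fing 4.7 toolz [ 0.001 -0.002 -1.   ] q6 0.17 F [ 0.4 -0.5 -0.2] open 0.0387
 turn about tool z 75.7 deg, then shift mm [-96.8 386.8  78. ]
```

Emit:
jog_arm([
  {"delta_rot": [0, 0, 7.6], "linear": [0, 0, 0], "grip": 0.03},
  {"delta_rot": [0, 0, 7.6], "linear": [0, 0, 0], "grip": 0.03},
  {"delta_rot": [0, 0, 7.6], "linear": [0, 0, 0], "grip": 0.03},
  {"delta_rot": [0, 0, 7.6], "linear": [0, 0, 0], "grip": 0.03},
  {"delta_rot": [0, 0, 7.6], "linear": [0, 0, 0], "grip": 0.03},
  {"delta_rot": [0, 0, 7.6], "linear": [0, 0, 0], "grip": 0.03},
  {"delta_rot": [0, 0, 7.6], "linear": [0, 0, 0], "grip": 0.03},
  {"delta_rot": [0, 0, 7.6], "linear": [0, 0, 0], "grip": 0.03},
  {"delta_rot": [0, 0, 7.6], "linear": [0, 0, 0], "grip": 0.03},
  {"delta_rot": [0, 0, 7.3], "linear": [0, 0, 0], "grip": 0.03},
])

```text
t: 6.0
tool_pos: [0.5494, 0.2201, 0.1344]
tool_rot: [3.1, 0.509, -0.002]
contact_force: [-0.2, -1.1, -1.6]
opening: 0.0387
grip_force: 41.4
```

Emit:
jog_arm([
  {"delta_rot": [0, 0, 0], "linear": [-0.01, 0.039, 0], "grip": 0.03},
  {"delta_rot": [0, 0, 0], "linear": [-0.01, 0.039, 0], "grip": 0.03},
  {"delta_rot": [0, 0, 0], "linear": [-0.01, 0.039, 0], "grip": 0.03},
  {"delta_rot": [0, 0, 0], "linear": [-0.01, 0.039, 0], "grip": 0.03},
  {"delta_rot": [0, 0, 0], "linear": [-0.01, 0.039, 0], "grip": 0.03},
  {"delta_rot": [0, 0, 0], "linear": [-0.01, 0.039, 0], "grip": 0.03},
  {"delta_rot": [0, 0, 0], "linear": [-0.01, 0.039, 0.02], "grip": 0.03},
  {"delta_rot": [0, 0, 0], "linear": [-0.01, 0.039, 0.02], "grip": 0.03},
  {"delta_rot": [0, 0, 0], "linear": [-0.01, 0.039, 0.02], "grip": 0.03},
  {"delta_rot": [0, 0, 0], "linear": [-0.007, 0.036, 0.02], "grip": 0.03},
])

```text
t: 7.0
tool_pos: [0.5832, -0.1789, 0.0539]
tool_rot: [-3.098, -0.516, 0.001]
contact_force: [-0.2, -0.7, -0.8]
opening: 0.0389
grip_force: 41.4
```

Emit:
jog_arm([
  {"delta_rot": [0, 0, 0], "linear": [0, 0, 0], "grip": 0.03},
  {"delta_rot": [0, 0, 0], "linear": [0, 0, 0], "grip": 0.03},
])

```text
t: 7.2
tool_pos: [0.583, -0.1774, 0.0539]
tool_rot: [-3.097, -0.514, 0.003]
contact_force: [-0.2, 0.3, -0.3]
opening: 0.0388
grip_force: 41.4
```

```bash
python3 -c "
from h import *
go(585,-177,18,-71)
im,d=shot('top');np.savez('c2.npz',im=im); im2,d=shot('side');np.savez('c2s.npz',im=im2)
a=cv2.resize(im[95:245,260:420],None,fx=2.5,fy=2.5,interpolation=cv2.INTER_CUBIC);b=cv2.resize(im2[150:300,250:410],None,fx=2.5,fy=2.5,interpolation=cv2.INTER_CUBIC)
cv2.imwrite('pics/c2.png',np.hstack([a,b])[:,:,::-1])"
```

```text
t7.2 pos [ 583.  -177.4   53.9] fing -71.1 toolz [-0.002  0.002 -1.   ] q6 0.82 F [-0.2  0.3 -0.3] open 0.0388
 turn about tool z -0.1 deg, then shift mm [ 2.1  0.4 35.9]
```

View pics/c2.png

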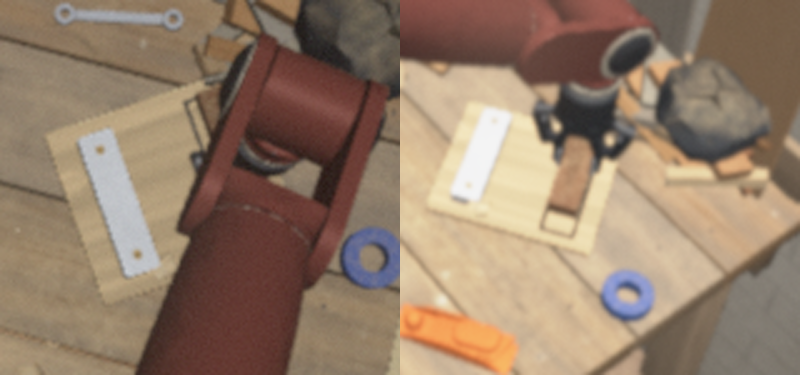

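The side crop shows the near end of the held cleat at about (563,208), above the near line of the outline at (558,231). I'll check how the cleat sits along its length.

```bash
python3 -c "
from h import *
im=np.load('c2s.npz')['im']
cv2.imwrite('pics/c2b.png',cv2.resize(im[195:260,295:375],None,fx=9,fy=9,interpolation=cv2.INTER_CUBIC)[:,:,::-1])
o=ctrl.get_obs()
y=np.array([np.cos(np.radians(19)),np.sin(np.radians(19))])
K,R,t=cam('side')
for l in (76,80,84):
  for z in (.067,.047):
    p=np.r_[o['tool_pos'][:2]-y*l/1000,z]; c=K@(R@p+t); print(l,z,(c[:2]/c[2]).round(1), ((c[:2]/c[2]-[295,195])*9).round())
"
```

```text
76 0.067 [314.7 231.1] [177. 325.]
76 0.047 [314.1 234.6] [172. 357.]
80 0.067 [314.3 232. ] [174. 333.]
80 0.047 [313.8 235.6] [169. 365.]
84 0.067 [314. 233.] [171. 342.]
84 0.047 [313.4 236.5] [166. 374.]
```

View pics/c2b.png

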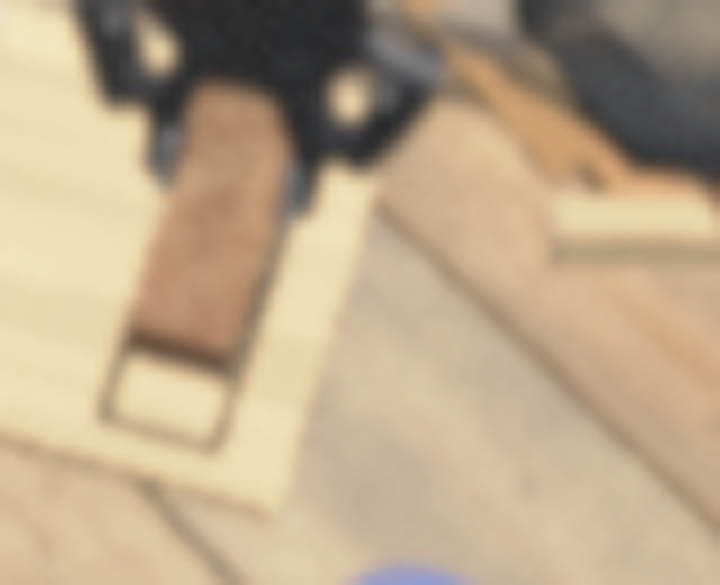

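The near end's top edge is centred at about (178,348) in the crop. That puts the cleat's centre 0–3 mm toward the near side of the grip. I'll set it down, then measure from above.

Emit:
jog_arm([
  {"delta_rot": [0, 0, 0], "linear": [0.004, 0, 0.012], "grip": 0.03},
  {"delta_rot": [0, 0, 0], "linear": [0, 0, 0.012], "grip": 0.03},
  {"delta_rot": [0, 0, 0], "linear": [0, 0, 0.008], "grip": 0.03},
  {"delta_rot": [0, 0, 0], "linear": [0, 0, 0.004], "grip": 0.03},
  {"delta_rot": [0, 0, 0], "linear": [0, 0, 0.002], "grip": 0.03},
  {"delta_rot": [0, 0, 0], "linear": [0, 0, 0], "grip": 0.03},
])

```text
t: 7.9
tool_pos: [0.5877, -0.1759, 0.017]
tool_rot: [-3.098, -0.517, 0.001]
contact_force: [0.0, 0.2, -0.1]
opening: 0.0387
grip_force: 41.4
```

Emit:
jog_arm([
  {"delta_rot": [0, 0, 0], "linear": [0, 0, 0], "grip": 0.06},
  {"delta_rot": [0, 0, 0], "linear": [0, 0, 0], "grip": 0.07},
  {"delta_rot": [0, 0, 0], "linear": [0, 0, 0], "grip": 0.085},
  {"delta_rot": [0, 0, 0], "linear": [0, 0, -0.015], "grip": 0.085},
  {"delta_rot": [0, 0, 0], "linear": [0, 0, -0.03], "grip": 0.085},
  {"delta_rot": [0, 0, 0], "linear": [0, 0, -0.045], "grip": 0.085},
])

```text
t: 8.5
tool_pos: [0.5859, -0.1752, 0.1064]
tool_rot: [-3.096, -0.517, 0.007]
contact_force: [0.9, -0.4, 0.0]
opening: 0.0847
grip_force: 0.0
```

```bash
python3 -c "
from h import *
go(400,-20,100,4)"
```

```text
t8.5 pos [ 585.9 -175.2  106.4] fing -71.1 toolz [-0.003 -0.004 -1.   ] q6 0.83 F [ 0.9 -0.4  0. ] open 0.0847
 turn about tool z -75.1 deg, then shift mm [ 167.8 -174.6    6.4]
```

Emit:
jog_arm([
  {"delta_rot": [0, 0, 0], "linear": [0.0188, -0.0323, 0], "grip": 0.085},
  {"delta_rot": [0, 0, 0], "linear": [0.0188, -0.0323, 0], "grip": 0.085},
  {"delta_rot": [0, 0, 0], "linear": [0.0188, -0.0323, 0], "grip": 0.085},
  {"delta_rot": [0, 0, 0], "linear": [0.0188, -0.0323, 0], "grip": 0.085},
  {"delta_rot": [0, 0, 0], "linear": [0.0188, -0.0323, 0], "grip": 0.085},
  {"delta_rot": [0, 0, 0], "linear": [0.0188, -0.0323, 0], "grip": 0.085},
  {"delta_rot": [0, 0, 0], "linear": [0.0188, -0.0323, 0], "grip": 0.085},
  {"delta_rot": [0, 0, 0], "linear": [0.0188, -0.0323, 0], "grip": 0.085},
  {"delta_rot": [0, 0, 0], "linear": [0.0188, -0.0323, 0], "grip": 0.085},
  {"delta_rot": [0, 0, 0], "linear": [0.0188, -0.0323, 0], "grip": 0.085},
])

```text
t: 9.5
tool_pos: [0.6613, 0.1922, 0.109]
tool_rot: [3.099, 0.517, 0.003]
contact_force: [-0.1, -0.4, -0.2]
opening: 0.0848
grip_force: 0.0
```

Run:
```python
from h import *
go(659,191,8,1.7)
im,d=shot('top');np.savez('c3.npz',im=im)
L=cv2.cvtColor(im,cv2.COLOR_RGB2LAB).astype(int)-[0,128,128]
m=win(L[...,0]<125,(328,128,378,200)); print('dark',rect(m,.029))
m2=blob(im,(303,168),0,0,tol=(35,12,12)); print('fixed',rect(m2,.029))
ov=cv2.resize(im[110:230,270:390],None,fx=5,fy=5,interpolation=cv2.INTER_CUBIC)
c=max(cv2.findContours(m,cv2.RETR_EXTERNAL,cv2.CHAIN_APPROX_NONE)[0],key=cv2.contourArea)
cv2.polylines(ov,[((c-[270,110])*5+2).astype(np.int32)],True,(255,0,255),1)
cv2.imwrite('pics/c3.png',ov[:,:,::-1])
```

```text
t9.5 pos [661.3 192.2 109. ] fing -71.0 toolz [ 0.     0.002 -1.   ] q6 1.41 F [-0.1 -0.4 -0.2] open 0.0848
 turn about tool z -72.7 deg, then shift mm [ -1.3  -2.3 101. ]
dark {'c': (587, -171), 'wh': (48, 174), 'ang': 19.0, 'mean': array([ 586., -174.]), 'pca': np.float64(16.5), 'ext': array([ 64., 170.])}
fixed {'c': (542, -53), 'wh': (41, 161), 'ang': 19.4, 'mean': array([542., -53.]), 'pca': np.float64(19.5), 'ext': array([ 41., 160.])}
```

View pics/c3.png

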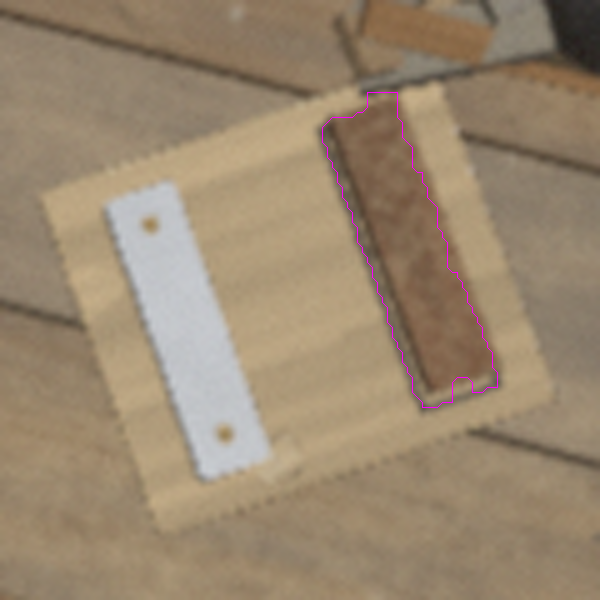

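The crop shows the cleat flat. A light gap and the pencil line are visible at its lower (near) end and along its left side. I read the cleat's top corners as (330,120), (395,97), (492,375) and (428,393).

Run:
```python
from h import *
def q(c,z,n):
    P=ray('top',(np.array(c)-2)/5+[270,110],z)[:,:2]*1000
    l=(P[0]-P[3]+P[1]-P[2])/2; w=P[0]-P[1]; print(n,P.mean(0).round(1),np.hypot(*l).round(1),np.hypot(*w).round(1),np.degrees(np.arctan2(l[1],l[0])).round(1)); return P.mean(0)
d=q([[330,120],[395,97],[492,375],[428,393]],.029,'dark')
f=q([[105,205],[172,182],[270,457],[203,480]],.029,'fixed')
a=np.radians(19.1); y=np.array([np.cos(a),np.sin(a)]); x=np.array([y[1],-y[0]])
print('rel across/along',(d-f)@x,(d-f)@y)
# outline rel. from first image
im=np.load('top1.npz')['im']
cv2.imwrite('pics/o1.png',cv2.resize(im[110:230,270:390],None,fx=5,fy=5,interpolation=cv2.INTER_CUBIC)[:,:,::-1])
```

```text
dark [ 588.2 -173.5] 158.1 37.6 18.6
fixed [541.7 -52.8] 157.4 38.4 19.3
rel across/along 129.2825274810273 4.444357055976946
```

View pics/o1.png

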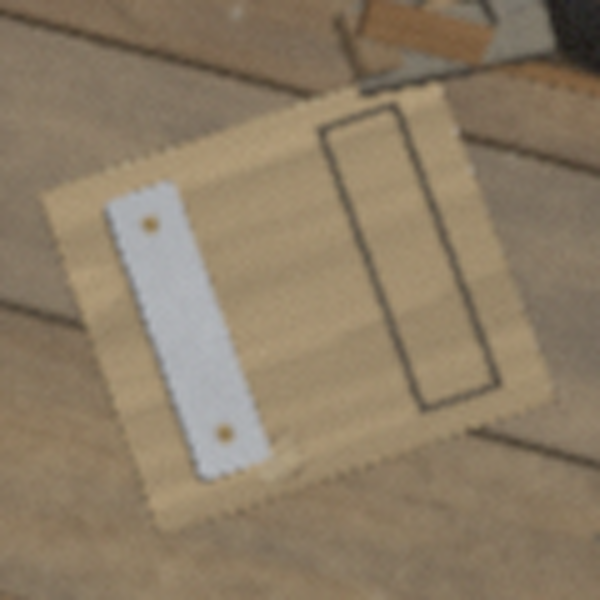

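Relative to the fixed cleat, the dark cleat is 4.4 mm too far along and 0.7 mm short across. I'll regrip it and shift it.

Emit:
jog_arm([
  {"delta_rot": [0, 0, 0], "linear": [-0.0189, 0.0323, 0], "grip": 0.085},
  {"delta_rot": [0, 0, 0], "linear": [-0.0189, 0.0323, 0], "grip": 0.085},
  {"delta_rot": [0, 0, 0], "linear": [-0.0189, 0.0323, 0], "grip": 0.085},
  {"delta_rot": [0, 0, 0], "linear": [-0.0189, 0.0323, 0], "grip": 0.085},
  {"delta_rot": [0, 0, 0], "linear": [-0.0189, 0.0323, 0], "grip": 0.085},
  {"delta_rot": [0, 0, 0], "linear": [-0.0189, 0.0323, 0], "grip": 0.085},
  {"delta_rot": [0, 0, 0], "linear": [-0.0189, 0.0323, 0], "grip": 0.085},
  {"delta_rot": [0, 0, 0], "linear": [-0.0189, 0.0323, 0], "grip": 0.085},
  {"delta_rot": [0, 0, 0], "linear": [-0.0189, 0.0323, 0.02], "grip": 0.085},
  {"delta_rot": [0, 0, 0], "linear": [-0.0189, 0.0323, 0.03], "grip": 0.085},
])

```text
t: 10.55
tool_pos: [0.589, -0.179, 0.0612]
tool_rot: [3.094, 0.517, 0.01]
contact_force: [0.4, -0.0, 0.3]
opening: 0.0851
grip_force: 0.0
```

Emit:
jog_arm([
  {"delta_rot": [0, 0, 0], "linear": [0, 0, 0], "grip": 0.085},
  {"delta_rot": [0, 0, 0], "linear": [0, 0, 0], "grip": 0.085},
])

```text
t: 10.75
tool_pos: [0.5864, -0.177, 0.0575]
tool_rot: [-3.099, -0.514, 0.0]
contact_force: [0.1, 0.2, -0.6]
opening: 0.0854
grip_force: 0.0
```

```bash
python3 -c "
from h import *
go(588.5,-174.3,18,-70.9)"
```

```text
t10.8 pos [ 586.4 -177.    57.5] fing -71.2 toolz [-0.     0.001 -1.   ] q6 0.83 F [ 0.1  0.2 -0.6] open 0.0854
 turn about tool z -0.3 deg, then shift mm [ 2.9 -1.8 39.5]
```

Emit:
jog_arm([
  {"delta_rot": [0, 0, -0.3], "linear": [0, -0.0007, 0.015], "grip": 0.085},
  {"delta_rot": [0, 0, 0], "linear": [0, 0, 0.014], "grip": 0.085},
  {"delta_rot": [0, 0, 0], "linear": [0, 0, 0.01], "grip": 0.085},
  {"delta_rot": [0, 0, 0], "linear": [0, 0, 0], "grip": 0.03},
  {"delta_rot": [0, 0, 0], "linear": [0, 0, 0], "grip": 0.03},
  {"delta_rot": [0, 0, 0], "linear": [0, 0, 0], "grip": 0.03},
  {"delta_rot": [0, 0, 0], "linear": [0, 0, 0], "grip": 0.03},
  {"delta_rot": [0, 0, 0], "linear": [0, 0, 0], "grip": 0.03},
  {"delta_rot": [0, 0, 0], "linear": [0, 0, 0], "grip": 0.03},
])

```text
t: 11.65
tool_pos: [0.5873, -0.1759, 0.0192]
tool_rot: [3.097, 0.525, 0.002]
contact_force: [0.1, -0.5, 2.6]
opening: 0.0387
grip_force: 40.9
```

Emit:
jog_arm([
  {"delta_rot": [0, 0, 0], "linear": [-0.0022, 0, -0.001], "grip": 0.03},
  {"delta_rot": [0, 0, 0], "linear": [-0.0022, 0, -0.001], "grip": 0.03},
  {"delta_rot": [0, 0, 0], "linear": [0, 0, 0.002], "grip": 0.03},
  {"delta_rot": [0, 0, 0], "linear": [0, 0, 0], "grip": 0.03},
  {"delta_rot": [0, 0, 0], "linear": [0, 0, 0], "grip": 0.06},
  {"delta_rot": [0, 0, 0], "linear": [0, 0, 0], "grip": 0.085},
  {"delta_rot": [0, 0, 0], "linear": [0, 0, 0], "grip": 0.085},
  {"delta_rot": [0, 0, 0], "linear": [0, 0, -0.02], "grip": 0.085},
  {"delta_rot": [0, 0, 0], "linear": [0, 0, -0.035], "grip": 0.085},
  {"delta_rot": [0, 0, 0], "linear": [0, 0, -0.035], "grip": 0.085},
])

```text
t: 12.65
tool_pos: [0.5816, -0.1767, 0.1081]
tool_rot: [-3.096, -0.525, 0.003]
contact_force: [0.1, -0.8, -0.4]
opening: 0.085
grip_force: 0.0
```

Emit:
jog_arm([
  {"delta_rot": [0, 0, 0], "linear": [0.019, -0.0323, 0], "grip": 0.085},
  {"delta_rot": [0, 0, 0], "linear": [0.019, -0.0323, 0], "grip": 0.085},
  {"delta_rot": [0, 0, 0], "linear": [0.019, -0.0323, 0], "grip": 0.085},
  {"delta_rot": [0, 0, 0], "linear": [0.019, -0.0323, 0], "grip": 0.085},
  {"delta_rot": [0, 0, 0], "linear": [0.019, -0.0323, 0], "grip": 0.085},
  {"delta_rot": [0, 0, 0], "linear": [0.019, -0.0323, 0], "grip": 0.085},
  {"delta_rot": [0, 0, 0], "linear": [0.019, -0.0323, 0], "grip": 0.085},
  {"delta_rot": [0, 0, 0], "linear": [0.019, -0.0323, 0], "grip": 0.085},
  {"delta_rot": [0, 0, 0], "linear": [0.019, -0.0323, 0], "grip": 0.085},
  {"delta_rot": [0, 0, 0], "linear": [0.019, -0.0323, 0], "grip": 0.085},
])

```text
t: 13.65
tool_pos: [0.6553, 0.1921, 0.1079]
tool_rot: [3.097, 0.526, -0.001]
contact_force: [1.1, 0.9, 0.2]
opening: 0.0852
grip_force: 0.0
```

Run:
```python
from h import *
go(659,191,8,1.7)
im,d=shot('top');np.savez('c4.npz',im=im)
cv2.imwrite('pics/c4.png',cv2.resize(im[110:230,270:390],None,fx=5,fy=5,interpolation=cv2.INTER_CUBIC)[:,:,::-1])
```

```text
t13.7 pos [655.3 192.1 107.9] fing -70.7 toolz [ 0. -0. -1.] q6 1.41 F [1.1 0.9 0.2] open 0.0852
 turn about tool z -72.4 deg, then shift mm [-1.2  3.7 99.9]
```

View pics/c4.png

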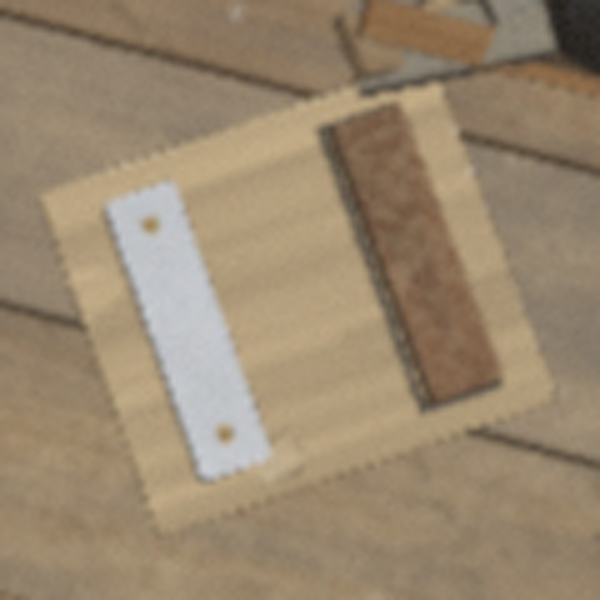

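Run:
```python
from h import *
def q(c,z,n):
    P=ray('top',(np.array(c)-2)/5+[270,110],z)[:,:2]*1000
    l=(P[0]-P[3]+P[1]-P[2])/2; w=P[0]-P[1]; print(n,P.mean(0).round(1),np.hypot(*l).round(1),np.hypot(*w).round(1),np.degrees(np.arctan2(l[1],l[0])).round(1)); return P.mean(0)
d=q([[335,126],[402,103],[498,380],[432,403]],.029,'dark')
f=q([[105,205],[172,182],[270,457],[203,480]],.029,'fixed')
o=q([[321,129],[396,105],[498,384],[423,409]],.009,'outline')
a=np.radians(19.1); y=np.array([np.cos(a),np.sin(a)]); x=np.array([y[1],-y[0]])
for p in(d,o): print('rel across/along',(p-f)@x,(p-f)@y)
```

```text
dark [ 584.5 -176.4] 158.7 38.6 18.3
fixed [541.7 -52.8] 157.4 38.4 19.3
outline [ 585.7 -176. ] 163.3 43.6 19.1
rel across/along 130.83406508838777 0.03348138863456202
rel across/along 130.82264643292024 1.2433324755580488
```

The cleat is now centred on the outline to about 1 mm and inside its lines. Next is the thin board.

Emit:
jog_arm([
  {"delta_rot": [0, 0, -8], "linear": [0, 0, 0], "grip": 0.085},
  {"delta_rot": [0, 0, -8], "linear": [0, 0, 0], "grip": 0.085},
  {"delta_rot": [0, 0, -8], "linear": [0, 0, 0], "grip": 0.085},
  {"delta_rot": [0, 0, -8], "linear": [0, 0, 0], "grip": 0.085},
  {"delta_rot": [0, 0, -8], "linear": [0, 0, 0], "grip": 0.085},
  {"delta_rot": [0, 0, -8], "linear": [0, 0, 0], "grip": 0.085},
  {"delta_rot": [0, 0, -8], "linear": [0, 0, 0], "grip": 0.085},
  {"delta_rot": [0, 0, -8], "linear": [0, 0, 0], "grip": 0.085},
  {"delta_rot": [0, 0, -8.4], "linear": [0, 0, 0], "grip": 0.085},
])

```text
t: 14.6
tool_pos: [0.6551, 0.1903, 0.1079]
tool_rot: [-2.182, -2.259, 0.001]
contact_force: [-0.7, 1.0, 0.5]
opening: 0.0853
grip_force: 0.0
```

Emit:
jog_arm([
  {"delta_rot": [0, 0, 0], "linear": [-0.0012, 0.0037, 0.03], "grip": 0.085},
  {"delta_rot": [0, 0, 0], "linear": [0, 0, 0.03], "grip": 0.085},
  {"delta_rot": [0, 0, 0], "linear": [0, 0, 0.025], "grip": 0.085},
  {"delta_rot": [0, 0, 0], "linear": [0, 0, 0.012], "grip": 0.085},
  {"delta_rot": [0, 0, 0], "linear": [0, 0, 0.005], "grip": 0.085},
  {"delta_rot": [0, 0, 0], "linear": [0, 0, 0], "grip": 0.04},
  {"delta_rot": [0, 0, 0], "linear": [0, 0, 0], "grip": 0.04},
  {"delta_rot": [0, 0, 0], "linear": [0, 0, 0], "grip": 0.04},
  {"delta_rot": [0, 0, 0], "linear": [0, 0, 0], "grip": 0.04},
  {"delta_rot": [0, 0, 0], "linear": [0, 0, 0], "grip": 0.04},
])

```text
t: 15.6
tool_pos: [0.6619, 0.1901, 0.0116]
tool_rot: [2.187, 2.251, 0.008]
contact_force: [-5.0, -0.9, 15.4]
opening: 0.0402
grip_force: 15.9
```

Emit:
jog_arm([
  {"delta_rot": [0, 0, 0], "linear": [0, 0, -0.02], "grip": 0.04},
  {"delta_rot": [0, 0, 0], "linear": [0, 0, -0.03], "grip": 0.04},
  {"delta_rot": [0, 0, 0], "linear": [0, 0, -0.03], "grip": 0.04},
  {"delta_rot": [0, 0, 0], "linear": [0, 0, -0.02], "grip": 0.04},
  {"delta_rot": [0, 0, 0], "linear": [0, 0, 0], "grip": 0.04},
])

```text
t: 16.1
tool_pos: [0.6621, 0.19, 0.1119]
tool_rot: [2.185, 2.249, 0.012]
contact_force: [0.3, -0.2, -0.1]
opening: 0.0399
grip_force: 0.0
```

Run:
```python
from h import *
go(563,-114.5,80,19.1)
```

```text
t16.1 pos [662.1 190.  111.9] fing 1.7 toolz [ 0.008  0.004 -1.   ] q6 0.14 F [ 0.3 -0.2 -0.1] open 0.0399
 turn about tool z -17.4 deg, then shift mm [-255.4 -193.6   29.8]
```

The opening of 40 mm says the grip missed: the fingers rode over the 12 mm board. I'll move aside and look.

Emit:
jog_arm([
  {"delta_rot": [0, 0, 0], "linear": [-0.04, 0, 0], "grip": 0.085},
  {"delta_rot": [0, 0, 0], "linear": [-0.045, 0, 0], "grip": 0.085},
  {"delta_rot": [0, 0, 0], "linear": [-0.045, 0, 0], "grip": 0.085},
  {"delta_rot": [0, 0, 0], "linear": [-0.045, 0, 0], "grip": 0.085},
  {"delta_rot": [0, 0, 0], "linear": [-0.045, 0, 0], "grip": 0.085},
])

```text
t: 16.6
tool_pos: [0.6645, -0.0321, 0.1048]
tool_rot: [-2.188, -2.253, 0.001]
contact_force: [0.4, -0.2, 0.3]
opening: 0.0852
grip_force: 0.0
```

Run:
```python
from h import *
im,d=shot('top');np.savez('c5.npz',im=im)
L=cv2.cvtColor(im,cv2.COLOR_RGB2LAB).astype(int)-[0,128,128]
m=win((L[...,2]>20.5)&(L[...,1]>4)&(L[...,0]>115),(172,115,265,155)); r=rect(m,.012); print(r)
go(r['c'][0],r['c'][1],0,r['ang']-90)
ov=im.copy(); cv2.drawContours(ov,cv2.findContours(m,cv2.RETR_EXTERNAL,cv2.CHAIN_APPROX_NONE)[0],-1,(255,0,255),1)
cv2.imwrite('pics/c5.png',cv2.resize(ov[90:240,150:400],None,fx=3,fy=3)[:,:,::-1])
```

```text
{'c': (664, 191), 'wh': (49, 196), 'ang': 91.9, 'mean': array([664., 192.]), 'pca': np.float64(92.0), 'ext': array([ 48., 197.])}
t16.6 pos [664.8 -39.  105. ] fing 1.4 toolz [-0.001 -0.005 -1.   ] q6 -0.19 F [ 0.2 -4.   1.1] open 0.0849
 turn about tool z -0.5 deg, then shift mm [230.3   7.  103.9]
```

View pics/c5.png

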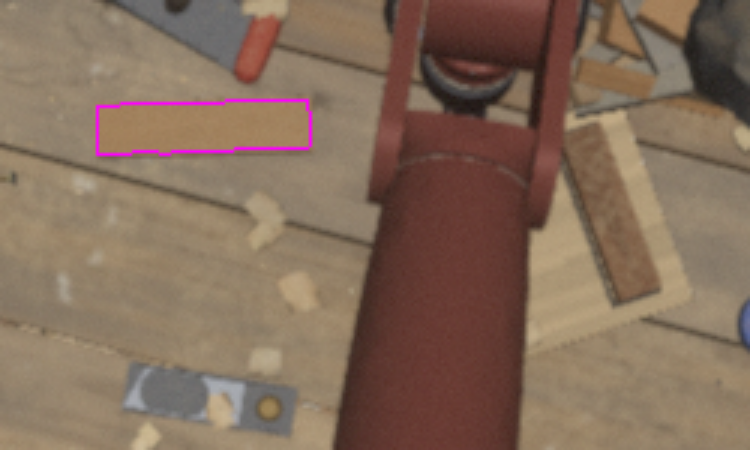

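The board at (664,191) has shifted 5 mm and still lies flat. I'll come in with a narrower opening and lower.

Emit:
jog_arm([
  {"delta_rot": [0, 0, -0.5], "linear": [0.045, 0.0014, 0], "grip": 0.065},
  {"delta_rot": [0, 0, 0], "linear": [0.046, 0.0014, 0], "grip": 0.065},
  {"delta_rot": [0, 0, 0], "linear": [0.046, 0.0014, 0], "grip": 0.065},
  {"delta_rot": [0, 0, 0], "linear": [0.046, 0.0014, 0], "grip": 0.065},
  {"delta_rot": [0, 0, 0], "linear": [0.047, 0.0014, 0], "grip": 0.065},
  {"delta_rot": [0, 0, 0], "linear": [0, 0, 0.02], "grip": 0.065},
  {"delta_rot": [0, 0, 0], "linear": [0, 0, 0.02], "grip": 0.065},
  {"delta_rot": [0, 0, 0], "linear": [0, 0, 0.02], "grip": 0.065},
  {"delta_rot": [0, 0, 0], "linear": [0, 0, 0.01], "grip": 0.065},
  {"delta_rot": [0, 0, 0], "linear": [0, 0, 0], "grip": 0.065},
])

```text
t: 17.65
tool_pos: [0.662, 0.1993, 0.0331]
tool_rot: [-2.177, -2.261, 0.007]
contact_force: [0.3, 0.6, -0.3]
opening: 0.0648
grip_force: 0.0
```

Run:
```python
from h import *
go(664,191,0,1.9)
```

```text
t17.6 pos [662.  199.3  33.1] fing 2.2 toolz [-0.005 -0.001 -1.   ] q6 0.15 F [ 0.3  0.6 -0.3] open 0.0648
 turn about tool z 0.3 deg, then shift mm [-8.4  1.9 33.1]
```

Emit:
jog_arm([
  {"delta_rot": [0, 0, 0.3], "linear": [-0.0084, 0.0019, 0.01], "grip": 0.065},
  {"delta_rot": [0, 0, 0], "linear": [0, 0, 0.01], "grip": 0.065},
  {"delta_rot": [0, 0, 0], "linear": [0, 0, 0.007], "grip": 0.065},
  {"delta_rot": [0, 0, 0], "linear": [0, 0, 0.005], "grip": 0.065},
  {"delta_rot": [0, 0, 0], "linear": [0, 0, 0], "grip": 0.065},
])

```text
t: 18.15
tool_pos: [0.6657, 0.1912, 0.0032]
tool_rot: [-2.185, -2.256, 0.002]
contact_force: [-0.9, 1.0, -0.3]
opening: 0.0653
grip_force: 0.0
```

Emit:
jog_arm([
  {"delta_rot": [0, 0, 0], "linear": [0, 0, 0.002], "grip": 0.04},
  {"delta_rot": [0, 0, 0], "linear": [0, 0, 0], "grip": 0.04},
  {"delta_rot": [0, 0, 0], "linear": [0, 0, 0], "grip": 0.04},
  {"delta_rot": [0, 0, 0], "linear": [0, 0, 0], "grip": 0.04},
  {"delta_rot": [0, 0, 0], "linear": [0, 0, 0], "grip": 0.04},
])

```text
t: 18.65
tool_pos: [0.6667, 0.1914, 0.0028]
tool_rot: [2.185, 2.257, 0.001]
contact_force: [0.1, -0.6, 2.4]
opening: 0.0487
grip_force: 42.0
```

Gripped at 48.7 mm. Lifting.

Emit:
jog_arm([
  {"delta_rot": [0, 0, 0], "linear": [0, 0, -0.02], "grip": 0.04},
  {"delta_rot": [0, 0, -6], "linear": [0, 0, -0.03], "grip": 0.04},
  {"delta_rot": [0, 0, -6], "linear": [0, 0, -0.03], "grip": 0.04},
  {"delta_rot": [0, 0, -5.3], "linear": [0, 0, -0.03], "grip": 0.04},
  {"delta_rot": [0, 0, 0], "linear": [0, 0, 0], "grip": 0.04},
])

```text
t: 19.15
tool_pos: [0.6696, 0.1919, 0.1184]
tool_rot: [1.816, 2.555, 0.011]
contact_force: [0.7, 0.1, 0.4]
opening: 0.0485
grip_force: 41.8
```

Run:
```python
from h import *
go(563,-114.5,60,19.1)
```

```text
t19.1 pos [669.6 191.9 118.4] fing 19.2 toolz [ 0.01   0.002 -1.   ] q6 -0.16 F [0.7 0.1 0.4] open 0.0485
 turn about tool z 0.1 deg, then shift mm [-254.5 -201.6   56.9]
```

Emit:
jog_arm([
  {"delta_rot": [0, 0, 0], "linear": [-0.03, -0.024, 0], "grip": 0.04},
  {"delta_rot": [0, 0, 0], "linear": [-0.03, -0.024, 0], "grip": 0.04},
  {"delta_rot": [0, 0, 0], "linear": [-0.03, -0.024, 0], "grip": 0.04},
  {"delta_rot": [0, 0, 0], "linear": [-0.03, -0.024, 0], "grip": 0.04},
  {"delta_rot": [0, 0, 0], "linear": [-0.03, -0.024, 0], "grip": 0.04},
  {"delta_rot": [0, 0, 0], "linear": [-0.03, -0.024, 0], "grip": 0.04},
  {"delta_rot": [0, 0, 0], "linear": [-0.03, -0.024, 0.014], "grip": 0.04},
  {"delta_rot": [0, 0, 0], "linear": [-0.03, -0.024, 0.014], "grip": 0.04},
  {"delta_rot": [0, 0, 0], "linear": [-0.0145, -0.0096, 0.014], "grip": 0.04},
  {"delta_rot": [0, 0, 0], "linear": [0, 0, 0], "grip": 0.04},
])

```text
t: 20.15
tool_pos: [0.5561, -0.1165, 0.0665]
tool_rot: [-1.823, -2.551, 0.004]
contact_force: [-0.5, 0.5, -0.7]
opening: 0.0487
grip_force: 41.8
```

Run:
```python
from h import *
go(563,-114.5,33,19.1)
im,d=shot('side'); np.savez('c6.npz',im=im)
cv2.imwrite('pics/c6.png',cv2.resize(im[160:270,240:400],None,fx=4.5,fy=4.5,interpolation=cv2.INTER_CUBIC)[:,:,::-1])
o=ctrl.get_obs();K,R,t=cam('side'); a=np.radians(19.1); x=np.array([np.sin(a),-np.cos(a)]); y=np.array([np.cos(a),np.sin(a)])
z=o['tool_pos'][2]+.0092
for l in(-100,100):
  for w in(-25,25):
    p=np.r_[o['tool_pos'][:2]+(x*l+y*w)/1000,z]; c=K@(R@p+t); print(l,w,((c[:2]/c[2]-[240,160])*4.5).round())
```

```text
t20.1 pos [ 556.1 -116.5   66.5] fing 18.9 toolz [-0.006  0.002 -1.   ] q6 -0.67 F [-0.5  0.5 -0.7] open 0.0487
 turn about tool z -0.2 deg, then shift mm [-0.5  7.3 33.4]
-100 -25 [138. 204.]
-100 25 [158. 155.]
100 -25 [399. 276.]
100 25 [415. 225.]
```

View pics/c6.png

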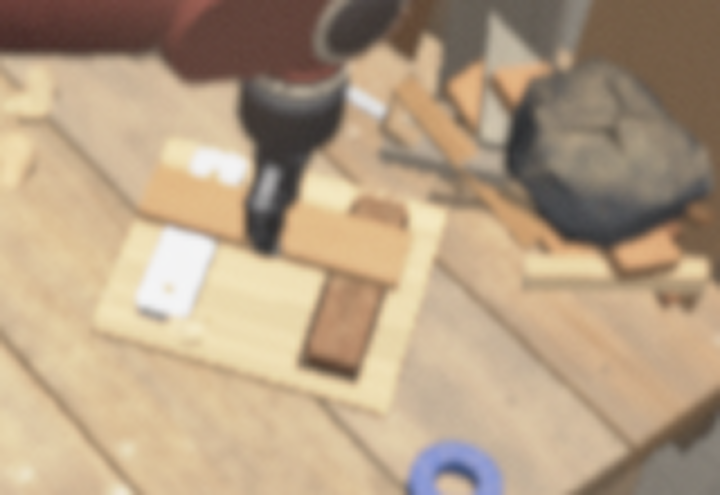

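The side crop shows the board level across both cleats, with right end corners at (392,277) and (410,228). The ends sit about 2 mm short of the prediction. I'll shift accordingly and lower.

Emit:
jog_arm([
  {"delta_rot": [0, 0, -0.2], "linear": [-0.001, 0.0036, 0], "grip": 0.04},
  {"delta_rot": [0, 0, 0], "linear": [-0.001, 0.0037, 0], "grip": 0.04},
  {"delta_rot": [0, 0, 0], "linear": [0, 0, 0.012], "grip": 0.04},
  {"delta_rot": [0, 0, 0], "linear": [0, 0, 0.012], "grip": 0.04},
  {"delta_rot": [0, 0, 0], "linear": [0, 0, 0.006], "grip": 0.04},
  {"delta_rot": [0, 0, 0], "linear": [0, 0, 0.002], "grip": 0.04},
  {"delta_rot": [0, 0, 0], "linear": [0, 0, 0], "grip": 0.04},
])

```text
t: 20.9
tool_pos: [0.5665, -0.1145, 0.0374]
tool_rot: [-1.815, -2.562, 0.001]
contact_force: [-0.3, 0.1, -0.8]
opening: 0.0489
grip_force: 41.8
```

Run:
```python
from h import *
go(563,-114.5,32,19.1)
```

```text
t20.9 pos [ 566.5 -114.5   37.4] fing 19.4 toolz [-0.001  0.    -1.   ] q6 -0.67 F [-0.3  0.1 -0.8] open 0.0489
 turn about tool z 0.3 deg, then shift mm [ 1.1 -3.3  5.4]
```

Emit:
jog_arm([
  {"delta_rot": [0, 0, 0.2], "linear": [0, -0.0033, 0], "grip": 0.04},
  {"delta_rot": [0, 0, 0], "linear": [0, 0, 0.003], "grip": 0.04},
  {"delta_rot": [0, 0, 0], "linear": [0, 0, 0.002], "grip": 0.04},
  {"delta_rot": [0, 0, 0], "linear": [0, 0, 0], "grip": 0.04},
  {"delta_rot": [0, 0, 0], "linear": [0, 0, 0], "grip": 0.04},
])

```text
t: 21.4
tool_pos: [0.5639, -0.1159, 0.0333]
tool_rot: [-1.821, -2.56, 0.0]
contact_force: [-0.0, -0.4, -0.3]
opening: 0.0485
grip_force: 41.8
```

Emit:
jog_arm([
  {"delta_rot": [0, 0, 0], "linear": [0, 0, 0], "grip": 0.055},
  {"delta_rot": [0, 0, 0], "linear": [0, 0, 0], "grip": 0.07},
  {"delta_rot": [0, 0, 0], "linear": [0, 0, 0], "grip": 0.07},
  {"delta_rot": [0, 0, 0], "linear": [0, 0, -0.015], "grip": 0.07},
  {"delta_rot": [0, 0, 0], "linear": [0, 0, -0.03], "grip": 0.085},
  {"delta_rot": [0, 0, 0], "linear": [0, 0, -0.045], "grip": 0.085},
  {"delta_rot": [0, 0, 0], "linear": [0, 0, -0.03], "grip": 0.085},
])

```text
t: 22.1
tool_pos: [0.565, -0.1162, 0.1577]
tool_rot: [1.818, 2.557, 0.002]
contact_force: [0.6, -0.2, -0.4]
opening: 0.0849
grip_force: 0.0
```

Run:
```python
from h import *
go(502,435,150,8.1)
```

```text
t22.1 pos [ 565.  -116.2  157.7] fing 19.2 toolz [ 0.004 -0.002 -1.   ] q6 -0.67 F [ 0.6 -0.2 -0.4] open 0.0849
 turn about tool z 11.1 deg, then shift mm [554.6  15.2   6.3]
```

Emit:
jog_arm([
  {"delta_rot": [0, 0, 5.5], "linear": [0, 0, 0], "grip": 0.085},
  {"delta_rot": [0, 0, 5.6], "linear": [0, 0, 0], "grip": 0.085},
  {"delta_rot": [0, 0, 0], "linear": [0.04, 0.001, 0], "grip": 0.085},
  {"delta_rot": [0, 0, 0], "linear": [0.04, 0.001, 0], "grip": 0.085},
  {"delta_rot": [0, 0, 0], "linear": [0.04, 0.001, 0], "grip": 0.085},
  {"delta_rot": [0, 0, 0], "linear": [0.04, 0.001, 0], "grip": 0.085},
  {"delta_rot": [0, 0, 0], "linear": [0.04, 0.001, 0], "grip": 0.085},
  {"delta_rot": [0, 0, 0], "linear": [0.04, 0.001, 0], "grip": 0.085},
  {"delta_rot": [0, 0, 0], "linear": [0.04, 0.001, 0], "grip": 0.085},
  {"delta_rot": [0, 0, 0], "linear": [0.04, 0.001, 0], "grip": 0.085},
])

```text
t: 23.1
tool_pos: [0.5269, 0.2038, 0.1549]
tool_rot: [2.059, 2.371, 0.002]
contact_force: [0.5, -0.5, 0.7]
opening: 0.0847
grip_force: 0.0
```

Run:
```python
from h import *
go(502,435,80,8.1)
im,d=shot('top');np.savez('c7.npz',im=im)
cv2.imwrite('pics/c7.png',cv2.resize(im[110:230,270:390],None,fx=5,fy=5,interpolation=cv2.INTER_CUBIC)[:,:,::-1])
L=cv2.cvtColor(im,cv2.COLOR_RGB2LAB).astype(int)-[0,128,128]
print(rect(win((L[...,2]<-8),(95,170,150,210)),.046))
```

```text
t23.1 pos [526.9 203.8 154.9] fing 8.1 toolz [ 0.002  0.    -1.   ] q6 0.10 F [ 0.5 -0.5  0.7] open 0.0847
 turn about tool z -0.0 deg, then shift mm [232.3   7.8  75. ]
{'c': (502, 435), 'wh': (62, 92), 'ang': 98.1, 'mean': array([502., 435.]), 'pca': np.float64(98.1), 'ext': array([62., 92.])}
```

View pics/c7.png

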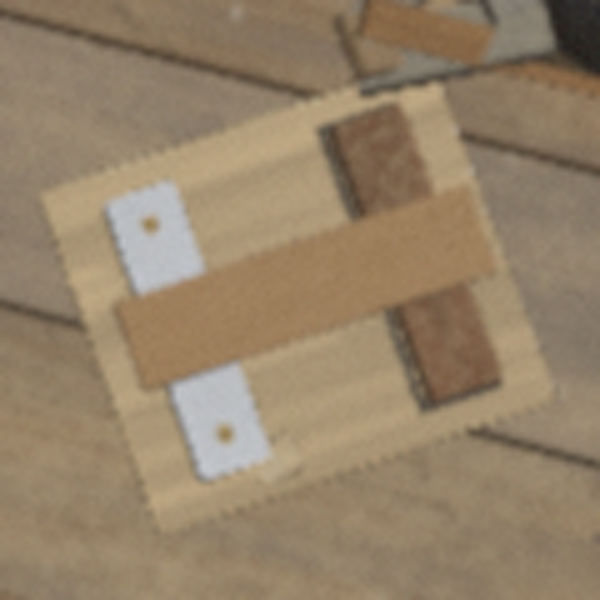

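The board lies square across both cleats. Its corners are (115,303), (470,185), (497,270) and (148,390) in the crop. Checking its centring while I move on.

Run:
```python
from h import *
c=[[115,303],[470,185],[497,270],[148,390]]
P=ray('top',(np.array(c)-2)/5+[270,110],.041)[:,:2]*1000
l=(P[1]-P[0]+P[2]-P[3])/2; print(P.mean(0),np.hypot(*l),np.degrees(np.arctan2(l[1],l[0])))
a=np.radians(19.1); y=np.array([np.cos(a),np.sin(a)]); x=np.array([y[1],-y[0]]); e=P.mean(0)-[563.1,-114.6]; print(e@x,e@y)
im=np.load('c7.npz')['im'];L=cv2.cvtColor(im,cv2.COLOR_RGB2LAB).astype(int)-[0,128,128]
print(rect(win((L[...,2]>20.5)&(L[...,1]>4)&(L[...,1]-0*L[...,2]<12)&(L[...,0]>115),(285,140,375,195)),.041))
```

```text
[ 563.70819613 -116.16240807] 198.93011060322857 -70.99925492865948
1.6754084692507714 0.06346637987196728
{'c': (564, -115), 'wh': (51, 199), 'ang': 109.6, 'mean': array([ 564., -117.]), 'pca': np.float64(109.5), 'ext': array([ 48., 197.])}
```

Emit:
jog_arm([
  {"delta_rot": [0, 0, 0], "linear": [0.04, 0.0013, 0], "grip": 0.085},
  {"delta_rot": [0, 0, 0], "linear": [0.04, 0.0013, 0], "grip": 0.085},
  {"delta_rot": [0, 0, 0], "linear": [0.04, 0.0013, 0], "grip": 0.085},
  {"delta_rot": [0, 0, 0], "linear": [0.04, 0.0013, 0], "grip": 0.085},
  {"delta_rot": [0, 0, 0], "linear": [0.04, 0.0013, 0], "grip": 0.085},
  {"delta_rot": [0, 0, 0], "linear": [0.032, 0.0013, 0], "grip": 0.085},
  {"delta_rot": [0, 0, 0], "linear": [0, 0, 0.02], "grip": 0.085},
  {"delta_rot": [0, 0, 0], "linear": [0, 0, 0.02], "grip": 0.085},
  {"delta_rot": [0, 0, 0], "linear": [0, 0, 0.02], "grip": 0.085},
  {"delta_rot": [0, 0, 0], "linear": [0, 0, 0], "grip": 0.085},
])

```text
t: 24.15
tool_pos: [0.5004, 0.4317, 0.0906]
tool_rot: [-2.059, -2.371, 0.009]
contact_force: [-0.5, -0.8, -1.0]
opening: 0.0853
grip_force: 0.0
```

Run:
```python
from h import *
go(502,435,15,8.1)
```

```text
t24.1 pos [500.4 431.7  90.6] fing 8.1 toolz [-0.005 -0.003 -1.   ] q6 0.46 F [-0.5 -0.8 -1. ] open 0.0853
 turn about tool z -0.0 deg, then shift mm [ 3.3  2.4 75.6]
```

The board is centred to within 1.7 mm and square. Now gripping the box.

Emit:
jog_arm([
  {"delta_rot": [0, 0, 0], "linear": [0.0033, 0.0024, 0.015], "grip": 0.085},
  {"delta_rot": [0, 0, 0], "linear": [0, 0, 0.022], "grip": 0.085},
  {"delta_rot": [0, 0, 0], "linear": [0, 0, 0.022], "grip": 0.085},
  {"delta_rot": [0, 0, 0], "linear": [0, 0, 0.016], "grip": 0.085},
  {"delta_rot": [0, 0, 0], "linear": [0, 0, 0], "grip": 0.085},
  {"delta_rot": [0, 0, 0], "linear": [0, 0, 0], "grip": 0.05},
  {"delta_rot": [0, 0, 0], "linear": [0, 0, 0], "grip": 0.05},
  {"delta_rot": [0, 0, 0], "linear": [0, 0, 0], "grip": 0.05},
  {"delta_rot": [0, 0, 0], "linear": [0, 0, 0], "grip": 0.05},
  {"delta_rot": [0, 0, 0], "linear": [0, 0, 0], "grip": 0.05},
], newtons=70)

```text
t: 25.15
tool_pos: [0.5054, 0.4375, 0.0205]
tool_rot: [2.059, 2.371, 0.006]
contact_force: [0.4, 0.9, 5.3]
opening: 0.0596
grip_force: 80.9
```

Emit:
jog_arm([
  {"delta_rot": [0, 0, 0], "linear": [0, 0, -0.02], "grip": 0.05},
  {"delta_rot": [0, 0, 0], "linear": [0, 0, -0.03], "grip": 0.05},
  {"delta_rot": [0, 0, -3.7], "linear": [0, 0, -0.03], "grip": 0.05},
  {"delta_rot": [0, 0, -3.7], "linear": [0, 0, -0.03], "grip": 0.05},
  {"delta_rot": [0, 0, -3.6], "linear": [0, 0, -0.02], "grip": 0.05},
  {"delta_rot": [0, 0, 0], "linear": [0, 0, 0], "grip": 0.05},
])

```text
t: 25.75
tool_pos: [0.5055, 0.4375, 0.1517]
tool_rot: [1.822, 2.557, 0.009]
contact_force: [0.3, 0.7, -2.9]
opening: 0.0594
grip_force: 80.0
```

Run:
```python
from h import *
go(542,-53,100,19.1)
```

```text
t25.8 pos [505.5 437.5 151.7] fing 19.1 toolz [ 0.005  0.003 -1.   ] q6 0.27 F [ 0.3  0.7 -2.9] open 0.0594
 turn about tool z -0.0 deg, then shift mm [-475.5 -126.3   50.2]
```

Emit:
jog_arm([
  {"delta_rot": [0, 0, 0], "linear": [-0.04, -0.0106, 0], "grip": 0.05},
  {"delta_rot": [0, 0, 0], "linear": [-0.04, -0.0106, 0], "grip": 0.05},
  {"delta_rot": [0, 0, 0], "linear": [-0.04, -0.0106, 0], "grip": 0.05},
  {"delta_rot": [0, 0, 0], "linear": [-0.04, -0.0106, 0], "grip": 0.05},
  {"delta_rot": [0, 0, 0], "linear": [-0.04, -0.0106, 0], "grip": 0.05},
  {"delta_rot": [0, 0, 0], "linear": [-0.04, -0.0106, 0], "grip": 0.05},
  {"delta_rot": [0, 0, 0], "linear": [-0.04, -0.0106, 0], "grip": 0.05},
  {"delta_rot": [0, 0, 0], "linear": [-0.04, -0.0106, 0], "grip": 0.05},
  {"delta_rot": [0, 0, 0], "linear": [-0.04, -0.0106, 0], "grip": 0.05},
  {"delta_rot": [0, 0, 0], "linear": [-0.04, -0.0106, 0], "grip": 0.05},
])

```text
t: 26.75
tool_pos: [0.5327, 0.0223, 0.1455]
tool_rot: [-1.823, -2.554, 0.003]
contact_force: [0.6, -0.1, -2.9]
opening: 0.0595
grip_force: 79.7
```

Emit:
jog_arm([
  {"delta_rot": [0, 0, 0], "linear": [-0.04, -0.0106, 0.01], "grip": 0.05},
  {"delta_rot": [0, 0, 0], "linear": [-0.025, -0.008, 0.02], "grip": 0.05},
  {"delta_rot": [0, 0, 0], "linear": [-0.008, -0.002, 0.02], "grip": 0.05},
  {"delta_rot": [0, 0, 0], "linear": [0, 0, 0.01], "grip": 0.05},
  {"delta_rot": [0, 0, 0], "linear": [0, 0, 0], "grip": 0.05},
  {"delta_rot": [0, 0, 0], "linear": [0, 0, 0], "grip": 0.05},
  {"delta_rot": [0, 0, 0], "linear": [0, 0, 0], "grip": 0.05},
])

```text
t: 27.45
tool_pos: [0.5396, -0.0512, 0.0893]
tool_rot: [1.821, 2.558, 0.001]
contact_force: [0.8, -0.4, -3.6]
opening: 0.0599
grip_force: 79.6
```

Run:
```python
from h import *
go(541,-51,63,19.1)
```

```text
t27.4 pos [539.6 -51.2  89.3] fing 19.1 toolz [ 0.002 -0.    -1.   ] q6 -0.57 F [ 0.8 -0.4 -3.6] open 0.0599
 turn about tool z 0.0 deg, then shift mm [-0.3  1.4 26.3]
```

Emit:
jog_arm([
  {"delta_rot": [0, 0, 0], "linear": [-0.0003, 0.0014, 0.012], "grip": 0.05},
  {"delta_rot": [0, 0, 0], "linear": [0, 0, 0.009], "grip": 0.05},
  {"delta_rot": [0, 0, 0], "linear": [0, 0, 0.004], "grip": 0.05},
  {"delta_rot": [0, 0, 0], "linear": [0, 0, 0.002], "grip": 0.05},
  {"delta_rot": [0, 0, 0], "linear": [0, 0, 0], "grip": 0.05},
  {"delta_rot": [0, 0, 0], "linear": [0, 0, 0], "grip": 0.05},
])

```text
t: 28.05
tool_pos: [0.5405, -0.0516, 0.0615]
tool_rot: [1.823, 2.558, 0.001]
contact_force: [-0.8, 1.0, -1.7]
opening: 0.0596
grip_force: 79.8
```

Run:
```python
from h import *
go(541,-51,61.5,19.1)
```

```text
t28.1 pos [540.5 -51.6  61.5] fing 19.1 toolz [ 0.  0. -1.] q6 -0.57 F [-0.8  1.  -1.7] open 0.0596
 turn about tool z -0.0 deg, then shift mm [ 0.4  0.7 -0. ]
```

Contact has begun: the load dropped from 3.6 to 1.7 N. Releasing.

Emit:
jog_arm([
  {"delta_rot": [0, 0, 0], "linear": [0, 0, 0.0005], "grip": 0.06},
  {"delta_rot": [0, 0, 0], "linear": [0, 0, 0], "grip": 0.064},
  {"delta_rot": [0, 0, 0], "linear": [0, 0, 0], "grip": 0.085},
  {"delta_rot": [0, 0, 0], "linear": [0, 0, 0], "grip": 0.085},
  {"delta_rot": [0, 0, 0], "linear": [0, 0, -0.02], "grip": 0.085},
  {"delta_rot": [0, 0, 0], "linear": [0, 0, -0.03], "grip": 0.085},
  {"delta_rot": [0, 0, 0], "linear": [0, 0, -0.04], "grip": 0.085},
  {"delta_rot": [0, 0, 0], "linear": [0, 0, -0.02], "grip": 0.085},
])

```text
t: 28.85
tool_pos: [0.542, -0.0521, 0.1749]
tool_rot: [1.82, 2.554, 0.003]
contact_force: [0.5, 0.3, 0.8]
opening: 0.0852
grip_force: 0.0
```

Run:
```python
from h import *
go(415,179,130,-8.3)
```

```text
t28.9 pos [542.  -52.1 174.9] fing 19.1 toolz [ 0.004 -0.004 -1.   ] q6 -0.57 F [0.5 0.3 0.8] open 0.0852
 turn about tool z 27.4 deg, then shift mm [ 210.5 -159.2   43.5]
```

Emit:
jog_arm([
  {"delta_rot": [0, 0, 7], "linear": [0, 0, 0], "grip": 0.085},
  {"delta_rot": [0, 0, 7], "linear": [0, 0, 0], "grip": 0.085},
  {"delta_rot": [0, 0, 7], "linear": [0, 0, 0], "grip": 0.085},
  {"delta_rot": [0, 0, 6.4], "linear": [0, 0, 0], "grip": 0.085},
  {"delta_rot": [0, 0, 0], "linear": [0.035, -0.0265, 0], "grip": 0.085},
  {"delta_rot": [0, 0, 0], "linear": [0.035, -0.0265, 0], "grip": 0.085},
  {"delta_rot": [0, 0, 0], "linear": [0.035, -0.0265, 0], "grip": 0.085},
  {"delta_rot": [0, 0, 0], "linear": [0.035, -0.0265, 0.01], "grip": 0.085},
  {"delta_rot": [0, 0, 0], "linear": [0.035, -0.0265, 0.01], "grip": 0.085},
  {"delta_rot": [0, 0, 0], "linear": [0.035, -0.0265, 0.02], "grip": 0.085},
])

```text
t: 29.85
tool_pos: [0.4139, 0.1808, 0.1324]
tool_rot: [2.376, 2.052, 0.007]
contact_force: [0.5, 0.4, -0.9]
opening: 0.0852
grip_force: 0.0
```

Emit:
jog_arm([
  {"delta_rot": [0, 0, 0], "linear": [0, 0, 0.02], "grip": 0.085},
  {"delta_rot": [0, 0, 0], "linear": [0, 0, 0.02], "grip": 0.085},
  {"delta_rot": [0, 0, 0], "linear": [0, 0, 0], "grip": 0.085},
])

```text
t: 30.15
tool_pos: [0.411, 0.179, 0.088]
tool_rot: [-2.374, -2.054, 0.008]
contact_force: [-0.0, -0.2, -1.0]
opening: 0.085
grip_force: 0.0
```

Run:
```python
from h import *
go(415,179,6,-8.3)
im,d=shot('top');np.savez('c8.npz',im=im)
ov=cv2.resize(im[110:230,270:390],None,fx=5,fy=5,interpolation=cv2.INTER_CUBIC)
cv2.imwrite('pics/c8.png',ov[:,:,::-1])
L=cv2.cvtColor(im,cv2.COLOR_RGB2LAB).astype(int)-[0,128,128]
r=rect(win((L[...,2]<-8),(270,130,350,205)),.087);print(r)
a=np.radians(19.1); y=np.array([np.cos(a),np.sin(a)]); x=np.array([y[1],-y[0]]); e=np.array(r['c'])-[541.7,-52.8]; print(e@x,e@y)
```

```text
t30.1 pos [411. 179.  88.] fing -8.3 toolz [-0.005 -0.001 -1.   ] q6 0.39 F [-0.  -0.2 -1. ] open 0.085
 turn about tool z 0.0 deg, then shift mm [ 0.8  4.4 82. ]
{'c': (540, -51), 'wh': (61, 91), 'ang': 108.7, 'mean': array([540., -50.]), 'pca': np.float64(109.9), 'ext': array([61., 90.])}
-2.2571784701480446 -1.0174209325054593
```

View pics/c8.png

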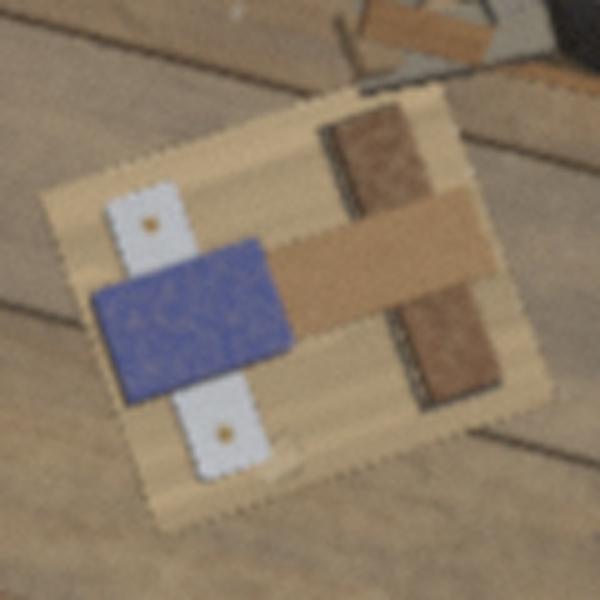

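The box stands upright on the board, 2 mm from the cleat's centre, and the board hasn't moved. Gripping the plane.

Emit:
jog_arm([
  {"delta_rot": [0, 0, 0], "linear": [0.0008, 0.0044, 0.02], "grip": 0.085},
  {"delta_rot": [0, 0, 0], "linear": [0, 0, 0.025], "grip": 0.085},
  {"delta_rot": [0, 0, 0], "linear": [0, 0, 0.025], "grip": 0.085},
  {"delta_rot": [0, 0, 0], "linear": [0, 0, 0.012], "grip": 0.085},
  {"delta_rot": [0, 0, 0], "linear": [0, 0, 0], "grip": 0.06},
  {"delta_rot": [0, 0, 0], "linear": [0, 0, 0], "grip": 0.035},
  {"delta_rot": [0, 0, 0], "linear": [0, 0, 0], "grip": 0.035},
  {"delta_rot": [0, 0, 0], "linear": [0, 0, 0], "grip": 0.035},
  {"delta_rot": [0, 0, 0], "linear": [0, 0, 0], "grip": 0.035},
  {"delta_rot": [0, 0, 0], "linear": [0, 0, 0], "grip": 0.035},
], newtons=90)

```text
t: 31.2
tool_pos: [0.4194, 0.1797, 0.0109]
tool_rot: [2.376, 2.053, 0.004]
contact_force: [-2.6, -1.3, 6.3]
opening: 0.0428
grip_force: 94.7
```

Emit:
jog_arm([
  {"delta_rot": [0, 0, 0], "linear": [0, 0, -0.015], "grip": 0.035},
  {"delta_rot": [0, 0, 0], "linear": [0, 0, -0.03], "grip": 0.035},
  {"delta_rot": [0, 0, 0], "linear": [0, 0, -0.035], "grip": 0.035},
  {"delta_rot": [0, 0, 0], "linear": [0, 0, -0.04], "grip": 0.035},
  {"delta_rot": [0, 0, 0], "linear": [0, 0, -0.04], "grip": 0.035},
  {"delta_rot": [0, 0, 0], "linear": [0, 0, 0], "grip": 0.035},
])

```text
t: 31.8
tool_pos: [0.4216, 0.1802, 0.1754]
tool_rot: [2.372, 2.05, 0.018]
contact_force: [1.6, 0.0, -4.6]
opening: 0.0427
grip_force: 93.5
```

Run:
```python
from h import *
go(584.5,-176,170,-70.9)
```

```text
t31.8 pos [421.6 180.2 175.4] fing -8.3 toolz [ 0.008 -0.01  -1.   ] q6 0.39 F [ 1.6  0.  -4.6] open 0.0427
 turn about tool z 62.6 deg, then shift mm [ 37.4 389.8  10.3]
```

Emit:
jog_arm([
  {"delta_rot": [0, 0, 6.3], "linear": [0, 0, 0], "grip": 0.035},
  {"delta_rot": [0, 0, 6.3], "linear": [0, 0, 0], "grip": 0.035},
  {"delta_rot": [0, 0, 6.3], "linear": [0, 0, 0], "grip": 0.035},
  {"delta_rot": [0, 0, 6.3], "linear": [0, 0, 0], "grip": 0.035},
  {"delta_rot": [0, 0, 6.3], "linear": [0, 0, 0], "grip": 0.035},
  {"delta_rot": [0, 0, 6.3], "linear": [0, 0, 0], "grip": 0.035},
  {"delta_rot": [0, 0, 6.3], "linear": [0, 0, 0], "grip": 0.035},
  {"delta_rot": [0, 0, 6.3], "linear": [0, 0, 0], "grip": 0.035},
  {"delta_rot": [0, 0, 6.3], "linear": [0, 0, 0], "grip": 0.035},
  {"delta_rot": [0, 0, 5.9], "linear": [0, 0, 0], "grip": 0.035},
])

```text
t: 32.8
tool_pos: [0.4163, 0.1789, 0.1659]
tool_rot: [3.099, 0.513, -0.007]
contact_force: [0.1, 0.3, -6.0]
opening: 0.0427
grip_force: 93.4
```

Emit:
jog_arm([
  {"delta_rot": [0, 0, 0], "linear": [0.004, 0.039, 0], "grip": 0.035},
  {"delta_rot": [0, 0, 0], "linear": [0.004, 0.039, 0], "grip": 0.035},
  {"delta_rot": [0, 0, 0], "linear": [0.004, 0.039, 0], "grip": 0.035},
  {"delta_rot": [0, 0, 0], "linear": [0.004, 0.039, 0], "grip": 0.035},
  {"delta_rot": [0, 0, 0], "linear": [0.004, 0.039, 0], "grip": 0.035},
  {"delta_rot": [0, 0, 0], "linear": [0.004, 0.039, 0], "grip": 0.035},
  {"delta_rot": [0, 0, 0], "linear": [0.004, 0.039, 0], "grip": 0.035},
  {"delta_rot": [0, 0, 0], "linear": [0.004, 0.039, 0], "grip": 0.035},
  {"delta_rot": [0, 0, 0], "linear": [0.004, 0.039, 0], "grip": 0.035},
  {"delta_rot": [0, 0, 0], "linear": [0.002, 0.039, 0], "grip": 0.035},
])

```text
t: 33.8
tool_pos: [0.5802, -0.1779, 0.1654]
tool_rot: [-3.096, -0.519, 0.006]
contact_force: [0.4, 0.3, -5.4]
opening: 0.0424
grip_force: 93.9
```

Emit:
jog_arm([
  {"delta_rot": [0, 0, 0], "linear": [0, 0, 0.02], "grip": 0.035},
  {"delta_rot": [0, 0, 0], "linear": [0, 0, 0.03], "grip": 0.035},
  {"delta_rot": [0, 0, 0], "linear": [0, 0, 0.03], "grip": 0.035},
  {"delta_rot": [0, 0, 0], "linear": [0, 0, 0], "grip": 0.035},
  {"delta_rot": [0, 0, 0], "linear": [0, 0, 0], "grip": 0.035},
  {"delta_rot": [0, 0, 0], "linear": [0, 0, 0], "grip": 0.035},
])

```text
t: 34.4
tool_pos: [0.582, -0.1772, 0.0902]
tool_rot: [3.097, 0.52, 0.003]
contact_force: [-0.5, -0.4, -5.5]
opening: 0.0429
grip_force: 94.2
```

Run:
```python
from h import *
go(584.5,-176,54,-70.9)
```

```text
t34.4 pos [ 582.  -177.2   90.2] fing -70.9 toolz [ 0.002 -0.001 -1.   ] q6 0.82 F [-0.5 -0.4 -5.5] open 0.0429
 turn about tool z -0.0 deg, then shift mm [ 2.7 -0.4 36.2]
```

Emit:
jog_arm([
  {"delta_rot": [0, 0, 0], "linear": [0.0027, -0.0004, 0.015], "grip": 0.035},
  {"delta_rot": [0, 0, 0], "linear": [0, 0, 0.012], "grip": 0.035},
  {"delta_rot": [0, 0, 0], "linear": [0, 0, 0.006], "grip": 0.035},
  {"delta_rot": [0, 0, 0], "linear": [0, 0, 0.003], "grip": 0.035},
  {"delta_rot": [0, 0, 0], "linear": [0, 0, 0], "grip": 0.035},
  {"delta_rot": [0, 0, 0], "linear": [0, 0, 0], "grip": 0.035},
])

```text
t: 35.0
tool_pos: [0.5839, -0.1758, 0.053]
tool_rot: [3.098, 0.52, 0.001]
contact_force: [0.8, 0.7, -5.5]
opening: 0.0428
grip_force: 94.2
```

Run:
```python
from h import *
go(584.5,-176,52,-70.9)
```

```text
t35.0 pos [ 583.9 -175.8   53. ] fing -70.9 toolz [ 0.001 -0.    -1.   ] q6 0.82 F [ 0.8  0.7 -5.5] open 0.0428
 turn about tool z -0.0 deg, then shift mm [0.5 0.4 1. ]
```

Emit:
jog_arm([
  {"delta_rot": [0, 0, 0], "linear": [0.0005, 0.0004, 0.0012], "grip": 0.035},
  {"delta_rot": [0, 0, 0], "linear": [0, 0, 0.0006], "grip": 0.035},
  {"delta_rot": [0, 0, 0], "linear": [0, 0, 0], "grip": 0.035},
  {"delta_rot": [0, 0, 0], "linear": [0, 0, 0], "grip": 0.035},
])

```text
t: 35.4
tool_pos: [0.5845, -0.1761, 0.0519]
tool_rot: [3.098, 0.52, 0.001]
contact_force: [-3.5, 0.4, 1.6]
opening: 0.0429
grip_force: 95.1
```

Seated. I'll release, lift and clear the view.

Emit:
jog_arm([
  {"delta_rot": [0, 0, 0], "linear": [0, 0, 0], "grip": 0.046},
  {"delta_rot": [0, 0, 0], "linear": [0, 0, 0], "grip": 0.06},
  {"delta_rot": [0, 0, 0], "linear": [0, 0, 0], "grip": 0.08},
  {"delta_rot": [0, 0, 0], "linear": [0, 0, 0], "grip": 0.08},
  {"delta_rot": [0, 0, 0], "linear": [0, 0, -0.02], "grip": 0.08},
  {"delta_rot": [0, 0, 0], "linear": [0, 0, -0.04], "grip": 0.08},
  {"delta_rot": [0, 0, 0], "linear": [0, 0, -0.04], "grip": 0.08},
  {"delta_rot": [0, 0, 0], "linear": [0, 0, -0.04], "grip": 0.08},
])

```text
t: 36.2
tool_pos: [0.5841, -0.1758, 0.1924]
tool_rot: [-3.098, -0.52, -0.0]
contact_force: [0.2, -0.4, 0.4]
opening: 0.0801
grip_force: 0.0
```

Emit:
jog_arm([
  {"delta_rot": [0, 0, 0], "linear": [0.015, -0.034, 0], "grip": 0.08},
  {"delta_rot": [0, 0, 0], "linear": [0.015, -0.034, 0], "grip": 0.08},
  {"delta_rot": [0, 0, 0], "linear": [0.015, -0.034, 0], "grip": 0.08},
  {"delta_rot": [0, 0, 0], "linear": [0.015, -0.034, 0], "grip": 0.08},
  {"delta_rot": [0, 0, 0], "linear": [0.015, -0.034, 0], "grip": 0.08},
  {"delta_rot": [0, 0, 0], "linear": [0.015, -0.034, 0], "grip": 0.08},
  {"delta_rot": [0, 0, 0], "linear": [0.015, -0.034, 0], "grip": 0.08},
  {"delta_rot": [0, 0, 0], "linear": [0.015, -0.034, 0], "grip": 0.08},
  {"delta_rot": [0, 0, 0], "linear": [0.015, -0.034, 0], "grip": 0.08},
  {"delta_rot": [0, 0, 0], "linear": [0.015, -0.034, 0], "grip": 0.08},
])

```text
t: 37.2
tool_pos: [0.615, 0.1961, 0.1912]
tool_rot: [3.098, 0.52, 0.001]
contact_force: [-1.2, 0.1, -1.2]
opening: 0.0797
grip_force: 0.0
```

Run:
```python
from h import *
im,d=shot('top');np.savez('c9.npz',im=im); im2,d=shot('side')
a=cv2.resize(im[110:230,270:390],(480,480),interpolation=cv2.INTER_CUBIC); b=cv2.resize(im2[160:280,260:340],(320,480),interpolation=cv2.INTER_CUBIC)
cv2.imwrite('pics/c9.png',np.hstack([a,b])[:,:,::-1]); go(580,-176,100,-71)
```

```text
t37.3 pos [614.8 198.4 191.1] fing -70.7 toolz [ 0.001  0.002 -1.   ] q6 1.43 F [-0.4 -1.3 -0.5] open 0.0801
 turn about tool z 0.3 deg, then shift mm [-154.9  342.8   90.5]
```

View pics/c9.png

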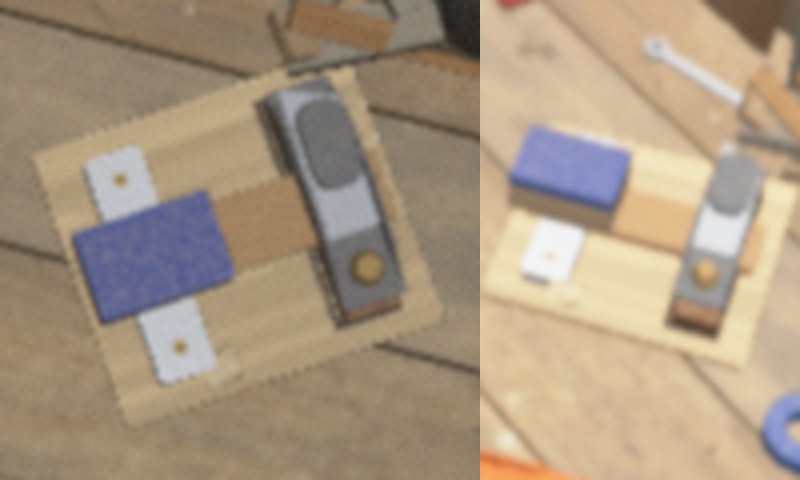

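All the parts are in place. The plane's corners are about (272,95), (332,78), (403,293) and (342,311). I'll check its centring.

Run:
```python
from h import *
P=ray('top',(np.array([[272,95],[332,78],[403,293],[342,311]])-1.5)/4+[270,110],.069)[:,:2]*1000
l=(P[0]-P[3]+P[1]-P[2])/2; print(P.mean(0),np.hypot(*l),np.hypot(*(P[0]-P[1])),np.degrees(np.arctan2(l[1],l[0])))
a=np.radians(19.1); y=np.array([np.cos(a),np.sin(a)]); x=np.array([y[1],-y[0]]); e=P.mean(0)-[584.5,-176.2]; print(e@x,e@y)
```

```text
[ 583.38703955 -171.88810691] 148.71321328739128 41.153691279933206 17.156128691580168
-4.4386992700953884 0.3592378289256238
```

```bash
python3 -c "
from h import *
print(ctrl.finish_job())"
```

```text
the job is handed in; nothing more can be done
None
```

The panel is laid up as asked and handed in: dark cleat inside the outline (about 1 mm off its centre), thin board square across both cleats (1.7 mm off), screw box upright on the board over the white cleat (2 mm off), and block plane sole down over the dark cleat, which measured 4 mm off centre and about 2° skewed and I left as it was.

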